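# Set up a plate on risers on the milling turntable

### The job

Set up the aluminium plate for milling on the grey round turntable: stand the black riser block on the white-outlined seat next to the red bar and the bare steel riser block on the opposite seat, each squarely in its outline; then lay the plate lengthwise across both risers, centred over the turntable's hub, and set the brass weight upright in the ring marked at the plate's middle. Leave the low blue riser and the copper thumb nut where they lie.

Things in the scene. Friction and masses are not known exactly. Their poses are not given: they have to be found in the camera images.
- turntable: Fixed grey disc, 200 mm wide, 14 mm high, turned any way; dark hub at its centre (30 mm wide, 12 mm above its top). Two white-outlined flat seats (a riser's 26 x 60 mm foot just fits inside), centres 55 mm from the hub at +x and -x, long sides along y. A red bar is painted beyond the +x seat, 84 mm out; none at -x. Origin: centre of its underside, on the mat; z up.
- black_riser: Loose black block, 26 mm (its x) x 60 mm (its y) x 40 mm high, about 0.18 kg, standing on its foot; origin at the centre of its underside, z up. Goes on the seat next to the red bar.
- steel_riser: Loose bare steel block of the same size, 26 mm (its x) x 60 mm (its y) x 40 mm high, about 0.45 kg; origin at the centre of its underside, z up. Goes on the seat opposite the red bar.
- plate: Loose flat aluminium plate, 150 mm (its x) x 50 mm (its y) x 12 mm thick, about 0.24 kg, lying flat, a black ring (48 mm in diameter) printed at the middle of its top; origin at the centre of its underside, z up. Its two ends are alike.
- weight: Loose plain brass cylinder with a dark dot on top, 40 mm in diameter, 35 mm high, about 0.36 kg, standing upright; origin at the centre of its underside, z up.
- low_riser: Loose blue block, 26 mm (its x) x 60 mm (its y) x 20 mm high: not needed, to be left where it lies; origin at the centre of its underside.
- thumb_nut: Loose small copper-coloured round thumb nut with a narrower collar, 28 mm in diameter, 22 mm high: to be left where it lies; origin at the centre of its underside.
- vice: Fixed small black machine vice, an obstacle only: within 82 mm of its origin, 44 mm high, long along its x; origin at the centre of its underside.
There are look-alikes about, which are no part of the job. What is meant by the weight is not green or purple, and is the larger of those in its own colour.

How it is judged:
By the outcome, as a careful person would: the job done as asked, in the order asked, and still so for the second after the job is handed in, with the robot touching nothing.
It also fails if it takes over 99 s, if anything falls off the work surface, if the arm or the gripper's body presses on something with over 40 N, if the wrist force passes 120 N, or if a joint passes its speed limit or range.

### The arm

A 6-joint arm with a two-finger parallel gripper is mounted at the origin on the work surface. World frame = base frame: x ahead of the robot, y to its left, z up, the work surface at z = 0. Lengths are in m, angles in rad, forces in N, time in s.
With the tool pointing down it reaches from about 0.325 to 0.775 m from the base axis. Payload 9.3 kg.
Tool frame: the origin (TCP) lies at the very end of the fingers, on their centre line; the grasp point (between the pads) lies 19 mm behind it (arm.pinch_z is the distance from the TCP to the grasp point, in m); z points along the fingers, y is the direction in which the jaws open and shut (so a half turn about z gives the same grasp; the last joint's range is limited). The gripper opens to 85 mm and grips with 20 to 120 N. Pads are 22 mm wide; open, the fingers measure 114 mm over their backs; the gripper's body (76 mm by 85 mm) begins 54 mm behind the grasp point. The pads swing forward as they close: fully open they stand 13 mm farther back than shut.
Start: joints at [-1.386, 0.259, 0.021, 1.334, 0, 1.418], TCP at [0.182, -0.519, 0.207] pointing down, gripper open.
Joint ranges: [-3.04, 3.04], [-0.91, 1.82], [-1.04, 1.36], [-1.92, 1.95], [-1.52, 1.45], [-3.14, 3.14]. Speed limits (rad/s): [2.22, 2.22, 2.79, 3.14, 3.14, 3.14].

### API

Orientations are given as a unit quaternion [x, y, z, w].
In Python, from rig import arm gives the robot as it stands. The module is installed in compiled form; this text tells all that it offers.
- The arm moves only by the tool arm_command, never from a script. Its argument "rows" is a list of rows, each an object with "grip": the opening, from 0 (shut) to 1 (fully open); "offset": the shift along the tool's x, y, z in cm, a list of three; "twist": the turn about the tool's z in rad. In form: [{"grip": grip, "offset": [tx, ty, tz], "twist": twist}, ...]. A call has 1 to 20 rows; each row is the pose to reach, as a shift and turn from the pose commanded when the call began, along the tool's axes at that moment; what a row does not reach only later rows make up. A row lasts 1/12 s, in which the tool goes at most 41.7 mm and 7.16 degrees, less where a joint would pass 70% of its speed; a pose out of reach is approached as far as the arm can. A call with a gripper value outside its range is refused whole. The fingers move at their own pace and stop on an object; the grip force is fixed at half the most. Time passes only in rows, so rows that repeat a pose let the fingers close. It gives the time, the measured TCP pose, the force and the opening at its end, in the units of the state.
- arm.observe(): the state, without advancing time (a new reading comes with each control period).
- arm.read_camera(name): name is "scene" or "side" or "wrist"; returns the picture (480x640x3 uint8, red, green, blue); there is no depth.
- arm.camera_model(name): a dict with "intrinsics" (3x3 intrinsics, pixels), "R" (3x3) and "t" (3): a world point X has camera coordinates R X + t. Camera axes: x right, y down, z forward; pixel columns grow to the right and rows downward; lengths in m; the calibration is good to about 2 mm. A picture is of the moment at which its call begins: read the wrist's pose just before it. camera_model takes no time and is no camera call; for the wrist camera it gives the pose at the moment of the call.
- arm.finish_job(): hands the job in, once; it reports no verdict.
Trained networks look in the newest picture that a camera, given by its name, has taken for a name from the list of things; names that differ only in an ending like _2 or _b are one class to them, and where a whole thing is asked for, a point or a joint stands for the part that bears it (a point fixed in the world has none). Each returns a list of dicts, best first, with "confidence" (0 to 1); they miss things now and then, are a little off and sometimes report something else, mostly with a low value. They report only what shows in the picture. A call takes as long as a camera call. They do not tell look-alikes from the thing itself.
- arm.silhouettes(camera, query): "pixels" (480x640 bool, what is visible of it) and "pixel" ([column, row] in pixels, amid what is visible of it).
The state is a dict: "time": time; "joints": joint angles; "qd": joint speeds; "effort": joint torques, N m; "eef_pos": TCP position; "tcp_rot": TCP orientation; "ft_force": force on the tool from outside, world axes, zero at the start; "wrist_torque": the same for the moment, N m; "grip_width": finger opening in m.
Only numpy, scipy, OpenCV 4.12 (cv2) and the standard library are available. Lean on these libraries where they do the work, as an engineer would, in place of code of your own. Each camera call takes 0.05 s, during which the arm holds its last target.

## Working session

There is one attempt and no reset: what is moved stays moved. The work goes in short steps, Python scripts to look and compute and a tool call to move; the robot and the scene stay as the last step left them, time stands still between calls to the robot, and variables do not carry over. Pictures are saved under pics/ and viewed, and the job is handed in when it is done.

Besides the shell and the picture viewer there is one more tool, called after "Request:" as name(argument=value, ...), one argument or row to a line, values as JSON. arm_command: Moves the arm, as the interface text tells. Its arguments: {"type":"object","properties":{"rows":{"type":"array"}},"required":["rows"]}

```bash
mkdir -p pics; ls; python3 - <<'E'
from rig import arm
import cv2
o=arm.observe(); print({k:o[k] for k in('time','eef_pos','tcp_rot','grip_width','ft_force')}, arm.pinch_z)
for c in('scene','side','wrist'):
    im=arm.read_camera(c); cv2.imwrite(f'pics/a_{c}.png',im[:,:,::-1])
    m=arm.camera_model(c); print(c,m)
E
```

```text
pics
{'time': 0.0, 'eef_pos': array([ 0.1822103 , -0.51859819,  0.20687732]), 'tcp_rot': array([ 9.85774132e-01,  1.68074099e-01, -7.96767554e-07, -6.76831991e-04]), 'grip_width': 0.08518628763079927, 'ft_force': array([-0.10295035,  0.44981787,  0.92247374])} 0.0187
scene {'intrinsics': array([[536.92386836,   0.        , 317.22491813],
       [  0.        , 536.92386836, 230.88226252],
       [  0.        ,   0.        ,   1.        ]]), 'R': array([[-0.75720786,  0.6528903 , -0.01924897],
       [ 0.4737547 ,  0.52868545, -0.70430688],
       [-0.44965847, -0.54242599, -0.70963463]]), 't': array([ 0.42322615, -0.22937904,  1.3063601 ])}
side {'intrinsics': array([[556.38594508,   0.        , 316.99225876],
       [  0.        , 556.38594508, 254.09741782],
       [  0.        ,   0.        ,   1.        ]]), 'R': array([[-0.99697508, -0.07623215,  0.01514435],
       [-0.0671785 ,  0.74722126, -0.66117126],
       [ 0.03908633, -0.66018865, -0.75008214]]), 't': array([0.53163046, 0.07350331, 1.00495867])}
wrist {'intrinsics': array([[429.18156396,   0.        , 314.89017545],
       [  0.        , 429.18156396, 235.88533191],
       [  0.        ,   0.        ,   1.        ]]), 'R': array([[ 0.33227785, -0.94317817, -0.00252384],
       [-0.90494142, -0.31955913,  0.28100354],
       [-0.26584292, -0.09108732, -0.95970341]]), 't': array([-0.54972987, -0.0378576 ,  0.38017376])}
```

View pics/a_scene.png

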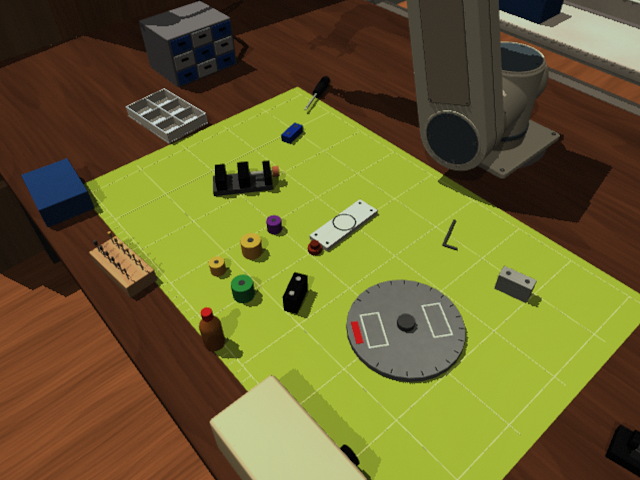

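View pics/a_side.png

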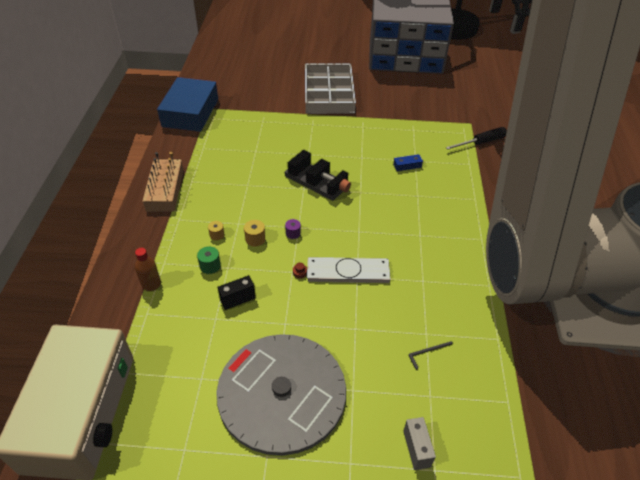

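View pics/a_wrist.png

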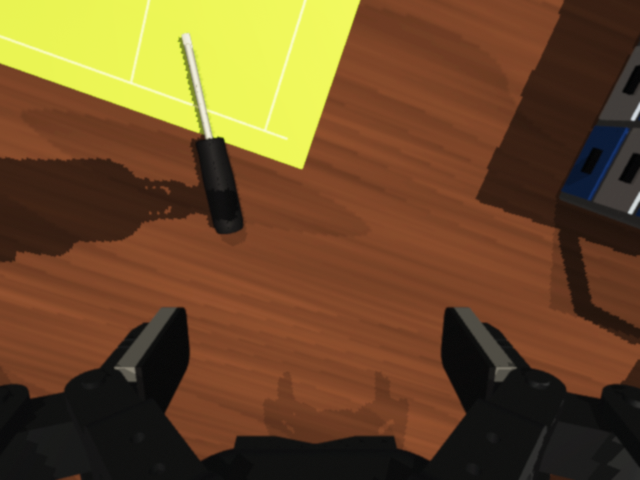

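```bash
cat > h.py <<'E'
import numpy as np, cv2
from rig import arm
from scipy.optimize import minimize
DIM={'black_riser':(.026,.06,.04),'steel_riser':(.026,.06,.04),'plate':(.15,.05,.012),'low_riser':(.026,.06,.02)}
CYL={'weight':(.02,.035),'thumb_nut':(.014,.022),'turntable':(.1,.014)}
def proj(m,X):
    c=X@m['R'].T+m['t']; p=c@m['intrinsics'].T; return p[:,:2]/p[:,2:]
def ray(m,px,z):
    d=m['R'].T@np.linalg.solve(m['intrinsics'],np.array([px[0],px[1],1.])); o=-m['R'].T@m['t']
    return o+d*(z-o[2])/d[2]
def pts(name,p,z0=0.):
    if name in DIM:
        a,b,h=DIM[name]; P=np.array([[sx*a/2,sy*b/2,z] for sx in(-1,1) for sy in(-1,1) for z in(0,h)])
    else:
        r,h=CYL[name]; t=np.linspace(0,2*np.pi,48,endpoint=False)
        P=np.vstack([np.c_[r*np.cos(t),r*np.sin(t),0*t+z] for z in(0,h)])
    c,s=np.cos(p[2]),np.sin(p[2])
    return P@np.array([[c,s,0],[-s,c,0],[0,0,1]])+[p[0],p[1],z0]
S=4
def fit(name,obs,p0,z0=0.):
    # obs: list of (model,mask)
    big=[cv2.resize(m.astype(np.uint8),None,fx=S,fy=S,interpolation=cv2.INTER_NEAREST)>0 for _,m in obs]
    def cost(p):
        t=0
        for (cm,_),b in zip(obs,big):
            q=proj(cm,pts(name,p,z0)); hull=cv2.convexHull(((q+.5)*S).astype(np.float32))
            im=np.zeros(b.shape,np.uint8); cv2.fillConvexPoly(im,np.round(hull*16).astype(np.int32),1,shift=4)
            r=im>0; t+=1-(r&b).sum()/(r|b).sum()
        return t/len(obs)
    best=None
    for y in ([0] if name in CYL else np.arange(0,np.pi,np.pi/6)):
        p=np.array([p0[0],p0[1],y]); s=np.array([p,p+[.01,0,0],p+[0,.01,0],p+[0,0,.3]])
        r=minimize(cost,p,method='Nelder-Mead',options=dict(initial_simplex=s,xatol=1e-4,fatol=1e-4,maxiter=150))
        if best is None or r.fun<best.fun: best=r
    return best.x,best.fun
def rect(im,m,z,cx,cy,half=.12,res=.0005):
    n=int(2*half/res); src=np.array([[0,0],[n,0],[n,n],[0,n]],np.float32)
    W=np.array([[cx-half,cy-half,z],[cx+half,cy-half,z],[cx+half,cy+half,z],[cx-half,cy+half,z]])
    H=cv2.getPerspectiveTransform(proj(m,W).astype(np.float32),src)
    return cv2.warpPerspective(im,H,(n,n),flags=cv2.INTER_CUBIC)
E
cat > s1.py <<'E'
from h import *
import pickle
A={}
for c in('scene','side'):
    m=arm.camera_model(c); im=arm.read_camera(c); A[c]=(m,im)
    for n in list(DIM)+list(CYL):
        r=arm.silhouettes(c,n)
        A[c,n]=r
        print(c,n,[(round(d['confidence'],2),np.round(d['pixel']).tolist(),int(d['pixels'].sum())) for d in r])
pickle.dump(A,open('A.pkl','wb'))
E
python3 s1.py
```

```text
scene black_riser [(0.61, [297.0, 291.0], 702), (0.17, [250.0, 244.0], 452)]
scene steel_riser [(0.66, [513.0, 284.0], 911)]
scene plate [(0.65, [343.0, 228.0], 1563)]
scene low_riser [(0.84, [290.0, 134.0], 266), (0.2, [404.0, 328.0], 9570)]
scene weight [(0.94, [242.0, 287.0], 575), (0.53, [275.0, 221.0], 251), (0.51, [218.0, 269.0], 271)]
scene thumb_nut [(0.58, [314.0, 244.0], 187)]
scene turntable [(0.87, [409.0, 328.0], 9447)]
side black_riser [(0.65, [235.0, 293.0], 937), (0.33, [408.0, 160.0], 396)]
side steel_riser [(0.88, [416.0, 445.0], 1188)]
side plate [(0.96, [347.0, 269.0], 2040)]
side low_riser [(0.94, [410.0, 164.0], 380)]
side weight [(0.85, [293.0, 229.0], 251), (0.82, [253.0, 232.0], 507), (0.75, [217.0, 230.0], 305), (0.64, [208.0, 258.0], 517)]
side thumb_nut [(0.68, [298.0, 272.0], 158)]
side turntable [(0.89, [279.0, 396.0], 12375)]
```

```bash
cat > s2.py <<'E'
from h import *
import pickle
A=pickle.load(open('A.pkl','rb'))
sel={n:[A['scene',n][0],A['side',n][0]] for n in list(DIM)+list(CYL)}
sel['weight']=[A['scene','black_riser'][1],A['side','weight'][1]]
for n,(a,b) in sel.items():
    z=(DIM[n][2] if n in DIM else CYL[n][1])*.6
    p0=ray(A['scene'][0],a['pixel'],z); q0=ray(A['side'][0],b['pixel'],z)
    out=[]
    for o in ([('scene',a),('side',b)],[('scene',a)],[('side',b)]):
        p,f=fit(n,[(A[c][0],d['pixels']) for c,d in o],p0); out.append(np.r_[np.round(p,4),round(f,3)].tolist())
    print(n,np.round(p0[:2],3),np.round(q0[:2],3),*out, flush=True)
E
python3 s2.py
```

```text
black_riser [0.666 0.07 ] [0.671 0.073] [0.6695, 0.069, 2.1425, 0.075] [0.667, 0.0672, 2.1626, 0.082] [0.6697, 0.0691, 2.1168, 0.039]
steel_riser [0.369 0.313] [0.368 0.319] [0.3644, 0.3139, 0.216, 0.069] [0.3633, 0.313, 0.2576, 0.065] [0.3648, 0.3144, 0.2296, 0.058]
plate [ 0.485 -0.004] [ 0.479 -0.011] [0.4769, -0.0125, 3.2099, 0.055] [0.4751, -0.0134, 0.0672, 0.041] [0.4782, -0.0114, 3.2322, 0.027]
low_riser [ 0.366 -0.325] [ 0.354 -0.321] [0.3578, -0.3287, 1.9534, 0.136] [0.3549, -0.3311, 1.9823, 0.124] [0.3592, -0.3277, 1.9211, 0.114]
weight [ 0.66  -0.081] [ 0.662 -0.076] [0.661, -0.0778, -0.0358, 0.098] [0.6589, -0.0795, 0.1548, 0.118] [0.6615, -0.0778, 0.1053, 0.042]
thumb_nut [ 0.563 -0.003] [0.567 0.009] [0.5665, 0.0004, 0.0223, 0.305] [0.5658, -0.0002, 0.2499, 0.206] [0.5676, -0.0014, 0.0461, 0.402]
turntable [0.568 0.248] [0.572 0.252] [0.5705, 0.2414, 0.0648, 0.028] [0.5684, 0.2398, 0.1995, 0.028] [0.5713, 0.2417, 0.288, 0.019]
```

```bash
python3 - <<'E'
from h import *
import pickle
A=pickle.load(open('A.pkl','rb'))
v=[]
for c in('scene','side'):
    m,im=A[c]; v.append(cv2.resize(rect(im,m,.014,.5705,.2414,.1),(400,400)))
cv2.imwrite('pics/tt.png',np.hstack(v)[:,:,::-1])
# fit white outlines
def tmpl(p):
    L=[]
    for s in(1,-1):
        a,b=.0135,.0305
        for t in np.linspace(-1,1,60):
            L+= [[s*.055+a,b*t],[s*.055-a,b*t],[s*.055+a*t,b],[s*.055+a*t,-b]]
    L=np.array(L); c,s=np.cos(p[2]),np.sin(p[2])
    return np.c_[L@np.array([[c,s],[-s,c]])+p[:2],np.full(len(L),.014)]
def red(p): 
    c,s=np.cos(p[2]),np.sin(p[2]); return np.array([[p[0]+.084*c,p[1]+.084*s,.014]])
G={c:cv2.GaussianBlur(A[c][1].min(2).astype(np.float32),(0,0),1.0) for c in('scene','side')}
def cost(p,cs):
    t=0
    for c in cs:
        q=proj(A[c][0],tmpl(p)).astype(np.float32)
        t-=cv2.remap(G[c],q[:,:1],q[:,1:],cv2.INTER_LINEAR).mean()
    return t
for cs in(['scene','side'],['scene'],['side']):
    best=None
    for y in np.arange(-3.14,3.14,.08):
        for d in (0,):
            p=np.array([.5705,.2414,y]); f=cost(p,cs)
            r=minimize(cost,p,args=(cs,),method='Nelder-Mead',options=dict(initial_simplex=np.array([p,p+[.004,0,0],p+[0,.004,0],p+[0,0,.08]]),maxiter=100))
            if best is None or r.fun<best.fun: best=r
    p=best.x
    for k in(0,np.pi):
        pp=p+[0,0,k]; print(cs,np.round(pp,4),round(best.fun,1),[A[c][1][tuple(np.round(proj(A[c][0],red(pp))[0]).astype(int)[::-1])].tolist() for c in cs])
E
```

```text
['scene', 'side'] [ 0.5704  0.2414 -0.5399] -277.2 [[191, 27, 25], [191, 48, 44]]
['scene', 'side'] [0.5704 0.2414 2.6017] -277.2 [[112, 113, 104], [127, 123, 113]]
['scene'] [0.5703 0.2412 2.6029] -135.3 [[112, 113, 104]]
['scene'] [0.5703 0.2412 5.7445] -135.3 [[191, 27, 25]]
['side'] [0.5706 0.2417 2.6017] -141.9 [[127, 123, 113]]
['side'] [0.5706 0.2417 5.7433] -141.9 [[192, 49, 45]]
```

View pics/tt.png

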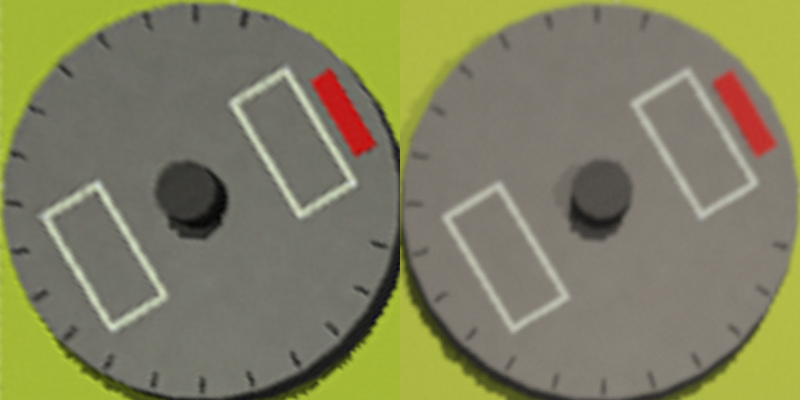

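```bash
cat >> h.py <<'E'
def state():
    o=arm.observe(); q=o['tcp_rot']; psi=2*np.arctan2(q[1],q[0]); 
    from scipy.spatial.transform import Rotation as Ro
    R=Ro.from_quat(q).as_matrix(); return o,R,np.arctan2(R[1,0],R[0,0])
def plan(x,y,z,psi):
    o,R,ps=state(); d=R.T@(np.array([x,y,z])-o['eef_pos'])*100
    tw=-((psi-ps+np.pi)%(2*np.pi)-np.pi)
    print('offset',np.round(d,2).tolist(),'twist',round(tw,4),'rows',max(np.linalg.norm(d)/4.17,np.degrees(abs(tw))/7.16).round(1),'psi now',round(ps,4),'t',round(o['time'],2),'tilt',np.round(R[:2,2],4))
E
python3 - <<'E'
from h import *
import pickle
A=pickle.load(open('A.pkl','rb'))
for n,px in(('purple',(293,229)),('smallbrass',(217,230)),('green',(208,258)),('weight',(253,232)),('vice',(320,175))): print(n,np.round(ray(A['side'][0],px,.02),3))
for c in('scene','side','wrist'):
    m=arm.camera_model(c); print(c, -m['R'].T@m['t'])
o,R,p=state(); m=arm.camera_model('wrist'); print('cam in tool',R.T@(-m['R'].T@m['t']-o['eef_pos']), R.T@m['R'].T)
plan(.6695,.069,.12,.56)
E
```

```text
purple [ 0.587 -0.093  0.02 ]
smallbrass [ 0.732 -0.077  0.02 ]
green [ 0.735 -0.005  0.02 ]
weight [ 0.663 -0.078  0.02 ]
vice [ 0.547 -0.256  0.02 ]
scene [1.01655545 0.55355278 0.7736318 ]
side [0.49568002 0.64906641 0.79434863]
wrist [ 0.2494812  -0.49601699  0.37457219]
cam in tool [ 0.07098948  0.00065512 -0.16707414] [[ 9.12082584e-04 -9.59664572e-01 -2.81146006e-01]
 [ 9.99998350e-01  1.31700851e-03 -1.25132609e-03]
 [ 1.57112500e-03 -2.81144401e-01  9.59664190e-01]]
offset [65.45, -39.32, 8.75] twist -0.2222 rows 18.4 psi now 0.3378 t 0.95 tilt [ 0.     -0.0001]
```

Request:
arm_command(
  rows=[
    {"grip":0.7,"offset":[65.4,-39.3,7.7],"twist":-0.22},
    {"grip":0.7,"offset":[65.4,-39.3,7.7],"twist":-0.22},
    {"grip":0.7,"offset":[65.4,-39.3,7.7],"twist":-0.22},
    {"grip":0.7,"offset":[65.4,-39.3,7.7],"twist":-0.22},
    {"grip":0.7,"offset":[65.4,-39.3,7.7],"twist":-0.22},
    {"grip":0.7,"offset":[65.4,-39.3,7.7],"twist":-0.22},
    {"grip":0.7,"offset":[65.4,-39.3,7.7],"twist":-0.22},
    {"grip":0.7,"offset":[65.4,-39.3,7.7],"twist":-0.22},
    {"grip":0.7,"offset":[65.4,-39.3,7.7],"twist":-0.22},
    {"grip":0.7,"offset":[65.4,-39.3,7.7],"twist":-0.22},
    {"grip":0.7,"offset":[65.4,-39.3,7.7],"twist":-0.22},
    {"grip":0.7,"offset":[65.4,-39.3,7.7],"twist":-0.22},
    {"grip":0.7,"offset":[65.4,-39.3,7.7],"twist":-0.22},
    {"grip":0.7,"offset":[65.4,-39.3,7.7],"twist":-0.22},
    {"grip":0.7,"offset":[65.4,-39.3,7.7],"twist":-0.22},
    {"grip":0.7,"offset":[65.4,-39.3,7.7],"twist":-0.22},
    {"grip":0.7,"offset":[65.4,-39.3,7.7],"twist":-0.22},
    {"grip":0.7,"offset":[65.4,-39.3,7.7],"twist":-0.22},
    {"grip":0.7,"offset":[65.4,-39.3,7.7],"twist":-0.22},
    {"grip":0.7,"offset":[65.4,-39.3,7.7],"twist":-0.22},
  ],
)

```text
time: 2.62
eef_pos: [0.6706, 0.0722, 0.1287]
tcp_rot: [0.961, 0.277, -0.0, -0.0]
ft_force: [-0.8, -0.1, -0.2]
grip_width: 0.0601
```

```bash
cat > look.py <<'E'
from h import *
import sys
def look(tag,name,p0,cams=('wrist',),z0=0.):
    obs=[];res=[]
    for c in cams:
        m=arm.camera_model(c); im=arm.read_camera(c); cv2.imwrite(f'pics/{tag}_{c}.png',im[:,:,::-1])
        r=arm.silhouettes(c,name) 
        best=None
        for d in r:
            e=np.linalg.norm(ray(m,d['pixel'],z0+.02)[:2]-p0[:2])
            if e<.05 and (best is None or e<best[0]): best=(e,d)
        print(c,[(round(d['confidence'],2),np.round(d['pixel']).tolist(),int(d['pixels'].sum())) for d in r])
        if best: 
            obs.append((m,best[1]['pixels'])); p,f=fit(name,obs[-1:],p0,z0); print(c,name,np.round(p,4),round(f,3))
    if len(obs)>1: p,f=fit(name,obs,p0,z0); print('all',name,np.round(p,4),round(f,3))
    return obs
E
python3 - <<'E'
from look import *
look('b1','black_riser',(.6695,.069))
plan(.6695,.069,.012,.56); print(state()[0]['eef_pos'])
E
```

```text
wrist [(0.95, [317.0, 228.0], 4314)]
wrist black_riser [0.6692 0.0698 2.1121] 0.023
offset [0.05, 0.06, 11.77] twist -0.0008 rows 2.8 psi now 0.5592 t 2.72 tilt [-0.0013 -0.0002]
[0.66896174 0.06924842 0.12967208]
```

View pics/b1_wrist.png

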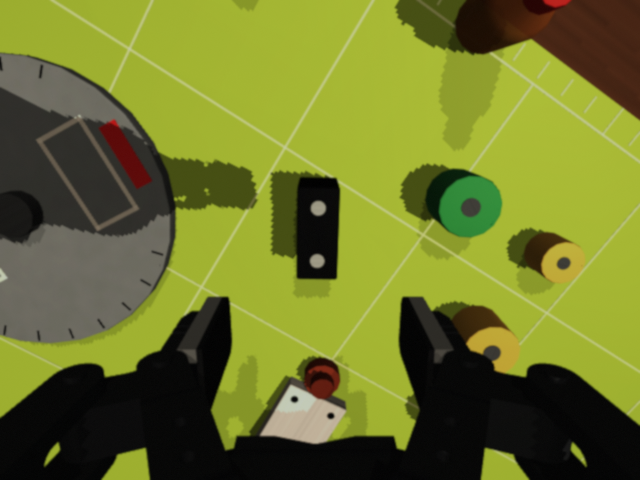

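Request:
arm_command(
  rows=[
    {"grip":0.7,"offset":[0.03,0.0,6.0],"twist":0.018},
    {"grip":0.7,"offset":[0.03,0.0,10.0],"twist":0.018},
    {"grip":0.7,"offset":[0.03,0.0,11.9],"twist":0.018},
    {"grip":0.7,"offset":[0.03,0.0,11.9],"twist":0.018},
    {"grip":0.7,"offset":[0.03,0.0,11.9],"twist":0.018},
    {"grip":0.0,"offset":[0.03,0.0,11.9],"twist":0.018},
    {"grip":0.0,"offset":[0.03,0.0,11.9],"twist":0.018},
    {"grip":0.0,"offset":[0.03,0.0,11.9],"twist":0.018},
    {"grip":0.0,"offset":[0.03,0.0,11.9],"twist":0.018},
    {"grip":0.0,"offset":[0.03,0.0,11.9],"twist":0.018},
    {"grip":0.0,"offset":[0.03,0.0,11.9],"twist":0.018},
    {"grip":0.0,"offset":[0.03,0.0,11.9],"twist":0.018},
  ],
)

```text
time: 3.72
eef_pos: [0.6707, 0.0688, 0.0146]
tcp_rot: [0.964, 0.267, 0.002, 0.001]
ft_force: [-2.0, 0.5, 9.6]
grip_width: 0.0219
```

```bash
python3 - <<'E'
from look import *
look('b2','black_riser',(.6695,.069),('scene','side','wrist'))
o=state()[0]; print(o['eef_pos'],o['grip_width'],o['ft_force'])
plan(.6176,.2131,.10,1.031)
E
```

```text
scene [(0.67, [295.0, 295.0], 585)]
scene black_riser [0.6696 0.0673 2.1442] 0.263
side []
wrist [(0.57, [316.0, 296.0], 11571)]
wrist black_riser [0.6697 0.068  2.1133] 0.08
all black_riser [0.6697 0.0678 2.1234] 0.175
[0.67067661 0.06887293 0.01463455] 0.0223447722646252 [-1.71448391  0.63585418  9.00512065]
offset [2.9, -15.08, -8.56] twist -0.4909 rows 4.2 psi now 0.5401 t 4.02 tilt [ 0.0045 -0.0001]
```

View pics/b2_side.png

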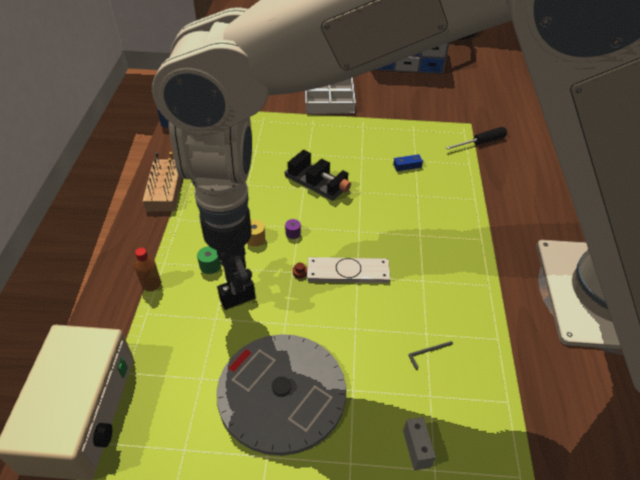

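View pics/b2_wrist.png

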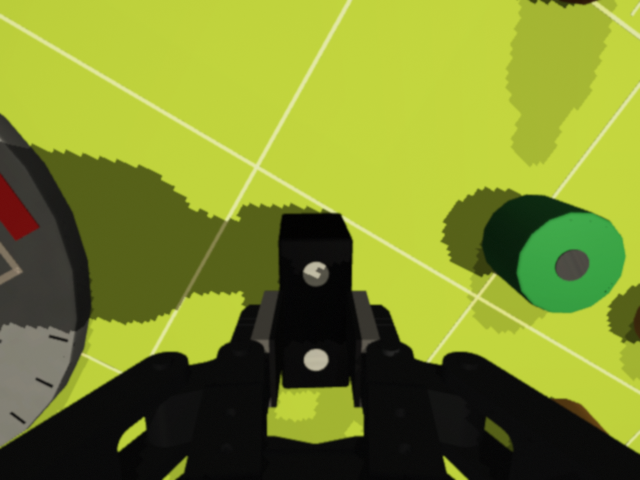

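Request:
arm_command(
  rows=[
    {"grip":0.0,"offset":[0,0,-4.0],"twist":0},
    {"grip":0.0,"offset":[0,0,-6.5],"twist":0},
    {"grip":0.0,"offset":[2.9,-15.1,-6.5],"twist":-0.49},
    {"grip":0.0,"offset":[2.9,-15.1,-6.5],"twist":-0.49},
    {"grip":0.0,"offset":[2.9,-15.1,-6.5],"twist":-0.49},
    {"grip":0.0,"offset":[2.9,-15.1,-6.5],"twist":-0.49},
    {"grip":0.0,"offset":[2.9,-15.1,-6.5],"twist":-0.49},
    {"grip":0.0,"offset":[2.9,-15.1,-6.5],"twist":-0.49},
    {"grip":0.0,"offset":[2.9,-15.1,-6.5],"twist":-0.49},
    {"grip":0.0,"offset":[2.9,-15.1,-6.5],"twist":-0.49},
    {"grip":0.0,"offset":[2.9,-15.1,-6.5],"twist":-0.49},
  ],
)

```text
time: 4.93
eef_pos: [0.6172, 0.212, 0.0767]
tcp_rot: [0.871, 0.491, 0.0, 0.0]
ft_force: [-0.6, 0.0, -1.5]
grip_width: 0.0223
```

```bash
python3 - <<'E'
from look import *
o=state()[0]; print(o['eef_pos'],o['grip_width'],o['ft_force'])
z=o['eef_pos'][2]-.0146
look('b3','black_riser',(.6176,.2131),('scene','side','wrist'),z)
plan(.6176,.2131,.0286,1.031)
E
```

```text
[0.6171744  0.2120434  0.07670815] 0.02226484299869885 [-0.62298749  0.01804845 -1.52615086]
scene [(0.68, [380.0, 305.0], 745)]
scene black_riser [ 0.6144  0.2113 -0.5753] 0.208
side [(0.89, [245.0, 356.0], 736)]
side black_riser [0.6166 0.212  2.6232] 0.4
wrist [(0.84, [317.0, 293.0], 11619)]
wrist black_riser [0.6165 0.2116 2.6045] 0.086
all black_riser [ 0.6161  0.2114 -0.5392] 0.237
offset [0.08, 0.06, 4.78] twist -0.0021 rows 1.1 psi now 1.0289 t 5.23 tilt [-0.0002 -0.    ]
```

View pics/b3_wrist.png

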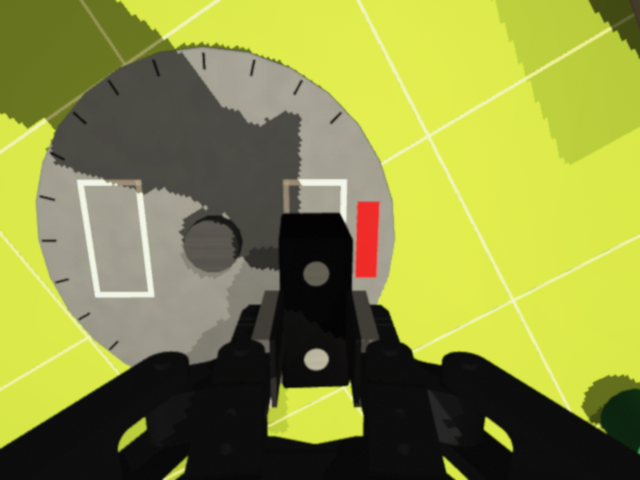

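View pics/b3_scene.png

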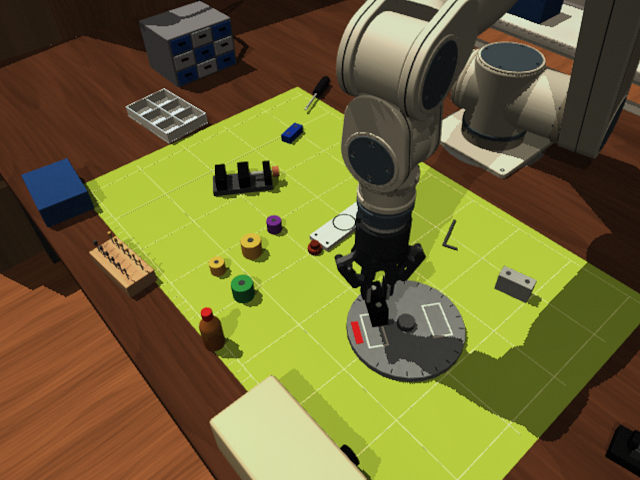

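```bash
cat > tt.py <<'E'
from h import *
def tmpl(p):
    L=[]
    for s in(1,-1):
        a,b=.0135,.0305
        for t in np.linspace(-1,1,60):
            L+= [[s*.055+a,b*t],[s*.055-a,b*t],[s*.055+a*t,b],[s*.055+a*t,-b]]
    L=np.array(L); c,s=np.cos(p[2]),np.sin(p[2])
    return np.c_[L@np.array([[c,s],[-s,c]])+p[:2],np.full(len(L),.014)]
def fitt(m,im,p0=(.5704,.2414,-.54)):
    hsv=cv2.cvtColor(im,cv2.COLOR_RGB2HSV)
    g=im.min(2).astype(np.float32); g=np.clip(g-cv2.medianBlur(im.min(2),21),0,255).astype(np.float32)
    g[hsv[...,1]>90]=0
    def run(p,sg):
        G=cv2.GaussianBlur(g,(0,0),sg)
        def cost(p):
            q=proj(m,tmpl(p)).astype(np.float32); return -cv2.remap(G,q[:,:1],q[:,1:],cv2.INTER_LINEAR).mean()
        p=np.array(p); return minimize(cost,p,method='Nelder-Mead',options=dict(initial_simplex=np.array([p,p+[.003,0,0],p+[0,.003,0],p+[0,0,.05]]),xatol=1e-5))
    r=run(p0,4); r=run(r.x,2); r=run(r.x,1); return r.x,r.fun
E
python3 - <<'E'
from tt import *
for c in('wrist','scene','side'):
    print(c,fitt(arm.camera_model(c),cv2.imread(f'pics/b3_{c}.png')[:,:,::-1].copy()))
E
```

```text
wrist (array([ 0.5715845 ,  0.24128941, -0.50215939]), np.float64(-30.980937957763672))
scene (array([ 0.57108837,  0.24021644, -0.52085837]), np.float64(-29.015031814575195))
side (array([ 0.56913005,  0.24144486, -0.52817237]), np.float64(-23.44142723083496))
```

```bash
python3 - <<'E'
from tt import *
m=arm.camera_model('wrist'); im=cv2.imread('pics/b3_wrist.png')
b=cv2.resize(im,None,fx=3,fy=3,interpolation=cv2.INTER_CUBIC)
for p,c in(((.5704,.2414,-.54),(0,0,255)),):
    for q in proj(m,tmpl(p)): cv2.circle(b,tuple(int(v) for v in (q+.5)*3),0,c,-1)
cv2.imwrite('pics/b3o.png',b[480:960,150:950] if 0 else b[480:960,200:1000])
E
```

```text
(no output)
```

View pics/b3o.png

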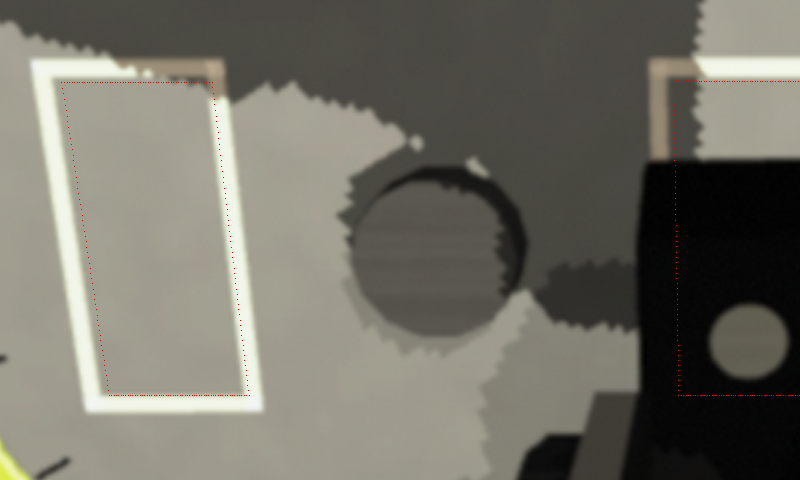

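```bash
python3 - <<'E'
from h import *
import pickle,tt
A=pickle.load(open('A.pkl','rb'))
def tm(p):
    L=[]
    for s in(1,-1):
        a,b=p[3],p[4]
        for t in np.linspace(-1,1,60):
            L+= [[s*.055+a,b*t],[s*.055-a,b*t],[s*.055+a*t,b],[s*.055+a*t,-b]]
    L=np.array(L); c,s=np.cos(p[2]),np.sin(p[2])
    return np.c_[L@np.array([[c,s],[-s,c]])+p[:2],np.full(len(L),.014)]
def F(obs,p,sg):
    G=[]
    for m,im in obs:
        x=im.min(2); g=np.clip(x.astype(float)-cv2.medianBlur(x,21),0,None).astype(np.float32); g[cv2.cvtColor(im,cv2.COLOR_RGB2HSV)[...,1]>90]=0
        G.append(cv2.GaussianBlur(g,(0,0),sg))
    def cost(p):
        t=0
        for (m,_),g in zip(obs,G):
            q=proj(m,tm(p)).astype(np.float32); t-=cv2.remap(g,q[:,:1],q[:,1:],cv2.INTER_LINEAR).mean()
        return t
    p=np.array(p); s=np.array([p]+[p+d for d in np.diag([.003,.003,.04,.001,.001])])
    return minimize(cost,p,method='Nelder-Mead',options=dict(initial_simplex=s,xatol=1e-5,fatol=1e-3,maxiter=1000))
w=cv2.imread('pics/b3_wrist.png')[:,:,::-1].copy()
for nm,obs in(('scene',[A['scene']]),('side',[A['side']]),('both',[A['scene'],A['side']]),('wrist b3',[(arm.camera_model('wrist'),w)])):
    r=F(obs,[.5704,.2414,-.54,.0145,.0315],2); r=F(obs,r.x,1); print(nm,np.round(r.x,4),r.fun)
E
```

```text
scene [ 0.5698  0.241  -0.5413  0.0155  0.0324] -44.472877502441406
side [ 0.5705  0.2413 -0.5417  0.0155  0.0324] -37.29411315917969
both [ 0.5701  0.2412 -0.5416  0.0155  0.0323] -81.2599868774414
wrist b3 [ 0.5697  0.2424 -0.5395  0.0157  0.0326] -49.251041412353516
```

Request:
arm_command(
  rows=[
    {"grip":0.0,"offset":[0.21,-0.07,0],"twist":0.002},
    {"grip":0.0,"offset":[0.21,-0.07,2.5],"twist":0.002},
    {"grip":0.0,"offset":[0.21,-0.07,3.8],"twist":0.002},
    {"grip":0.0,"offset":[0.21,-0.07,4.4],"twist":0.002},
    {"grip":0.0,"offset":[0.21,-0.07,4.7],"twist":0.002},
    {"grip":0.0,"offset":[0.21,-0.07,4.7],"twist":0.002},
    {"grip":0.0,"offset":[0.21,-0.07,4.75],"twist":0.002},
    {"grip":0.0,"offset":[0.21,-0.07,4.75],"twist":0.002},
  ],
)

```text
time: 5.9
eef_pos: [0.6176, 0.2155, 0.0297]
tcp_rot: [0.871, 0.492, 0.001, 0.0]
ft_force: [0.0, 0.5, -1.5]
grip_width: 0.0222
```

```bash
python3 - <<'E'
from look import *
o=state()[0]; print(o['eef_pos'],o['grip_width'],o['ft_force'])
look('b4','black_riser',(.6176,.2131),('scene','side','wrist'),.014)
E
```

```text
[0.61763277 0.21554503 0.02965634] 0.02219762768657447 [ 0.00560389  0.45770283 -1.50582678]
scene [(0.86, [382.0, 326.0], 622), (0.62, [416.0, 336.0], 7509)]
scene black_riser [0.613  0.2138 2.4845] 0.26
side [(0.88, [245.0, 372.0], 708)]
side black_riser [0.6172 0.216  2.6248] 0.388
wrist [(0.56, [314.0, 296.0], 11826)]
wrist black_riser [0.6166 0.2141 2.6016] 0.066
all black_riser [0.6164 0.2142 2.5976] 0.254
```

View pics/b4_wrist.png

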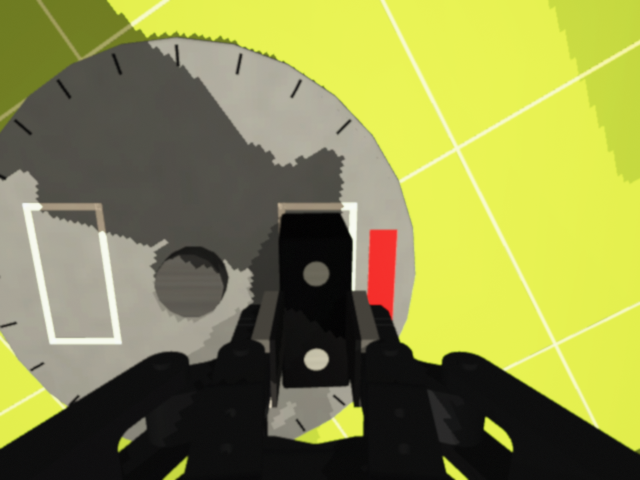

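```bash
cat > tt2.py <<'E'
from h import *
def tm(p):
    L=[]
    for s in(1,-1):
        a,b=.0155,.0324
        for t in np.linspace(-1,1,60):
            L+= [[s*.055+a,b*t],[s*.055-a,b*t],[s*.055+a*t,b],[s*.055+a*t,-b]]
    L=np.array(L); c,s=np.cos(p[2]),np.sin(p[2])
    return np.c_[L@np.array([[c,s],[-s,c]])+p[:2],np.full(len(L),.014)]
def F1(obs,p,sg):
    G=[]
    for m,im in obs:
        x=im.min(2); g=np.clip(x.astype(float)-cv2.medianBlur(x,21),0,None).astype(np.float32); g[cv2.cvtColor(im,cv2.COLOR_RGB2HSV)[...,1]>90]=0
        G.append(cv2.GaussianBlur(g,(0,0),sg))
    def cost(p):
        t=0
        for (m,_),g in zip(obs,G):
            q=proj(m,tm(p)).astype(np.float32); t-=cv2.remap(g,q[:,:1],q[:,1:],cv2.INTER_LINEAR).mean()
        return t
    p=np.array(p); s=np.array([p]+[p+d for d in np.diag([.003,.003,.04])])
    return minimize(cost,p,method='Nelder-Mead',options=dict(initial_simplex=s,xatol=1e-5,fatol=1e-3,maxiter=1000))
def seats(obs):
    r=F1(obs,[.57,.2415,-.541],2.5); r=F1(obs,r.x,1); p=r.x; d=.055*np.array([np.cos(p[2]),np.sin(p[2])])
    print('tt',np.round(p,4),round(r.fun,1),'black seat',np.round(p[:2]+d,4),'steel seat',np.round(p[:2]-d,4)); return p
E
python3 - <<'E'
from tt2 import *
w=cv2.imread('pics/b4_wrist.png')[:,:,::-1].copy()
seats([(arm.camera_model('wrist'),w)])
o=state()[0]; print(o['eef_pos'])
E
```

```text
tt [ 0.5698  0.2421 -0.5381] -44.6 black seat [0.617  0.2139] steel seat [0.5226 0.2702]
[0.61717877 0.21538877 0.02917993]
```

Request:
arm_command(
  rows=[
    {"grip":0.0,"offset":[0,0,0.08],"twist":0},
    {"grip":0.0,"offset":[0,0,0.08],"twist":0},
    {"grip":0.45,"offset":[0,0,0.08],"twist":0},
    {"grip":0.45,"offset":[0,0,0.08],"twist":0},
    {"grip":0.45,"offset":[0,0,0.08],"twist":0},
    {"grip":0.45,"offset":[0,0,0.0],"twist":0},
    {"grip":0.45,"offset":[0,0,-3],"twist":0},
    {"grip":0.45,"offset":[0,0,-6],"twist":0},
    {"grip":0.45,"offset":[0,0,-9],"twist":0},
    {"grip":0.45,"offset":[0,0,-11],"twist":0},
    {"grip":0.45,"offset":[0,0,-11],"twist":0},
    {"grip":0.45,"offset":[0,0,-11],"twist":0},
  ],
)

```text
time: 7.2
eef_pos: [0.6177, 0.2155, 0.1403]
tcp_rot: [0.871, 0.492, 0.001, 0.0]
ft_force: [-0.8, -0.1, -0.7]
grip_width: 0.0389
```

```bash
python3 - <<'E'
from look import *
from tt2 import *
o=state()[0]; print(o['eef_pos'],o['grip_width'],o['ft_force'])
m=arm.camera_model('wrist')
look('b5','black_riser',(.6176,.2131),('scene','side','wrist'),.014)
seats([(m,cv2.imread('pics/b5_wrist.png')[:,:,::-1].copy())])
plan(.3644,.3140,.13,1.80)
E
```

```text
[0.61772106 0.21552145 0.14025019] 0.03891675141799029 [-0.83054082 -0.09726169 -0.66322089]
scene [(0.7, [378.0, 321.0], 837)]
scene black_riser [0.614  0.2139 2.5748] 0.044
side [(0.85, [252.0, 366.0], 1035)]
side black_riser [ 0.6162  0.2151 -0.5062] 0.078
wrist [(0.83, [312.0, 226.0], 4489)]
wrist black_riser [ 0.6152  0.2159 -0.5324] 0.026
all black_riser [ 0.6152  0.2156 -0.5385] 0.067
tt [ 0.5711  0.2424 -0.538 ] -54.9 black seat [0.6183 0.2142] steel seat [0.5239 0.2706]
offset [-4.58, -26.7, 0.83] twist -0.7722 rows 6.5 psi now 1.0278 t 7.5 tilt [-0.0018 -0.0004]
```

View pics/b5_wrist.png

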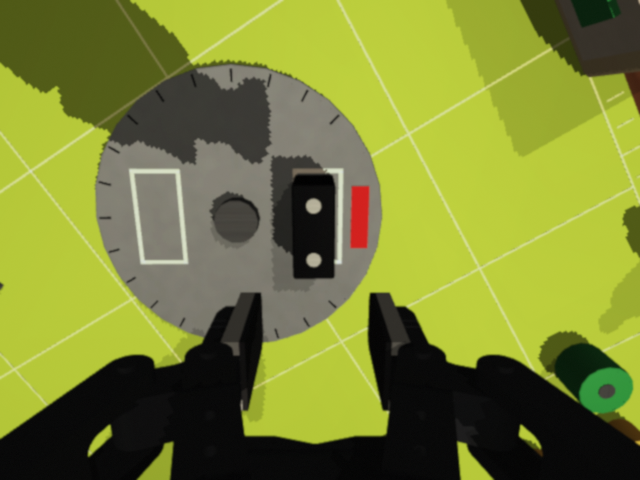

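```bash
cat > zoom.py <<'E'
from tt2 import *
def zoom(pic,c,cx,cy,out,boxes=(),p=(.5701,.2412,-.5416),w=133,h=100,f=6,m=None):
    m=m or arm.camera_model(c); im=cv2.imread(pic); x0,y0=int(cx-w/2),int(cy-h/2)
    b=cv2.resize(im[y0:y0+h,x0:x0+w],None,fx=f,fy=f,interpolation=cv2.INTER_CUBIC)
    for q in proj(m,tm(p)): cv2.circle(b,tuple(int(v) for v in (q+.5-[x0,y0])*f),0,(0,0,255),-1)
    for n,pp,z0 in boxes:
        hull=cv2.convexHull(proj(m,pts(n,pp,z0)).astype(np.float32))[:,0]; cv2.polylines(b,[np.int32((hull+.5-[x0,y0])*f)],True,(255,255,0),1)
    cv2.imwrite(out,b)
E
python3 - <<'E'
from zoom import *
zoom('pics/b5_side.png','side',265,375,'pics/z1.png',[('black_riser',(.6152,.2150,-.54),.014)])
zoom('pics/b5_scene.png','scene',395,325,'pics/z2.png',[('black_riser',(.6152,.2150,-.54),.014)])
E
```

```text
(no output)
```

View pics/z1.png

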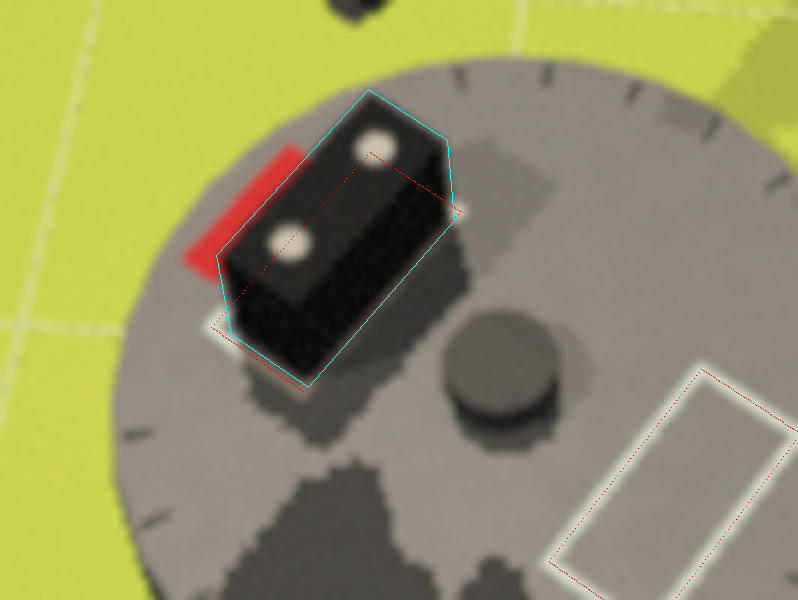

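View pics/z2.png

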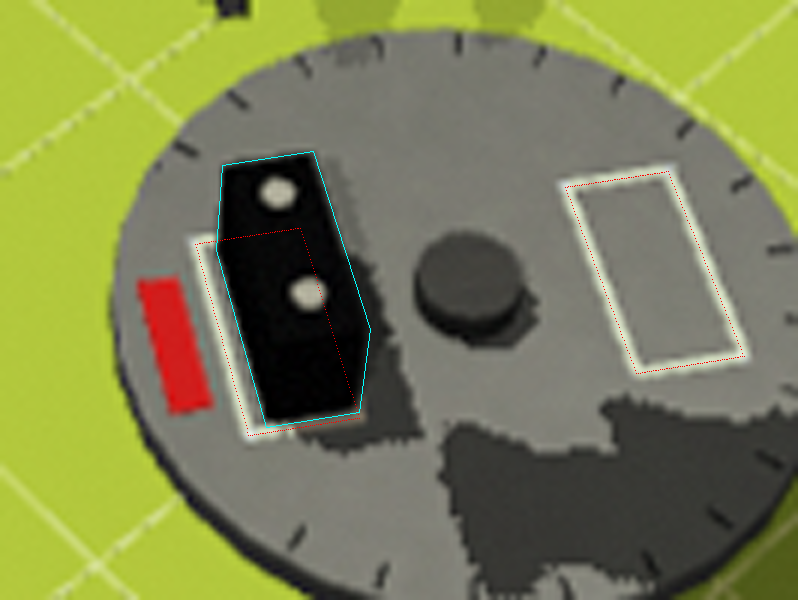

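Request:
arm_command(
  rows=[
    {"grip":0.45,"offset":[0,0,4],"twist":0},
    {"grip":0.45,"offset":[0,0,8],"twist":0},
    {"grip":0.45,"offset":[0,0,10.5],"twist":0},
    {"grip":0.45,"offset":[0,0,11.0],"twist":0},
    {"grip":0.45,"offset":[0,0,11.0],"twist":0},
    {"grip":0.0,"offset":[0,0,11.0],"twist":0},
    {"grip":0.0,"offset":[0,0,11.0],"twist":0},
    {"grip":0.0,"offset":[0,0,11.0],"twist":0},
    {"grip":0.0,"offset":[0,0,11.0],"twist":0},
    {"grip":0.0,"offset":[0,0,11.0],"twist":0},
    {"grip":0.0,"offset":[0,0,10.5],"twist":0},
    {"grip":0.0,"offset":[-0.05,0.25,10.3],"twist":0},
    {"grip":0.0,"offset":[-0.05,0.25,10.3],"twist":0},
    {"grip":0.0,"offset":[-0.05,0.25,10.3],"twist":0},
    {"grip":0.0,"offset":[-0.05,0.25,10.7],"twist":0},
    {"grip":0.0,"offset":[-0.05,0.25,11.0],"twist":0},
    {"grip":0.0,"offset":[-0.05,0.25,11.05],"twist":0},
    {"grip":0.0,"offset":[-0.05,0.25,11.05],"twist":0},
    {"grip":0.0,"offset":[-0.05,0.25,11.05],"twist":0},
  ],
)

```text
time: 9.08
eef_pos: [0.6193, 0.2136, 0.0302]
tcp_rot: [0.871, 0.492, 0.001, 0.0]
ft_force: [-6.0, -2.3, 18.7]
grip_width: -0.0
```

Request:
arm_command(
  rows=[
    {"grip":0.45,"offset":[0,0,0.0],"twist":0},
    {"grip":0.45,"offset":[0,0,0.0],"twist":0},
    {"grip":0.45,"offset":[0,0,0.0],"twist":0},
    {"grip":0.45,"offset":[0,0,-0.3],"twist":0},
    {"grip":0.45,"offset":[0,0,-3],"twist":0},
    {"grip":0.45,"offset":[0,0,-7],"twist":0},
    {"grip":0.45,"offset":[0,0,-11],"twist":0},
    {"grip":0.45,"offset":[0,0,-11],"twist":0},
    {"grip":0.45,"offset":[0,0,-11],"twist":0},
  ],
)

```text
time: 9.83
eef_pos: [0.62, 0.2139, 0.1404]
tcp_rot: [0.871, 0.492, 0.002, 0.001]
ft_force: [-0.5, -0.2, -0.6]
grip_width: 0.0384
```

```bash
python3 - <<'E'
from look import *
from zoom import *
o=state()[0]; print(o['eef_pos'],o['grip_width'],o['ft_force'])
look('b6','black_riser',(.6176,.2131),('scene','side','wrist'),.014)
zoom('pics/b6_side.png','side',265,375,'pics/z3.png')
zoom('pics/b6_scene.png','scene',395,325,'pics/z4.png')
plan(.3644,.3140,.13,1.80)
E
```

```text
[0.61997465 0.2139387  0.14043219] 0.03841913276094418 [-0.48206006 -0.21213856 -0.63689396]
scene [(0.6, [377.0, 321.0], 834)]
scene black_riser [0.6138 0.2131 2.6034] 0.049
side [(0.85, [252.0, 365.0], 1063)]
side black_riser [0.6159 0.2151 2.6347] 0.057
wrist [(0.71, [311.0, 226.0], 4405)]
wrist black_riser [ 0.6149  0.2155 -0.5403] 0.038
all black_riser [ 0.6149  0.215  -0.5389] 0.064
offset [-4.52, -26.93, 0.75] twist -0.7722 rows 6.6 psi now 1.0278 t 10.13 tilt [-0.0027 -0.0005]
```

View pics/z3.png

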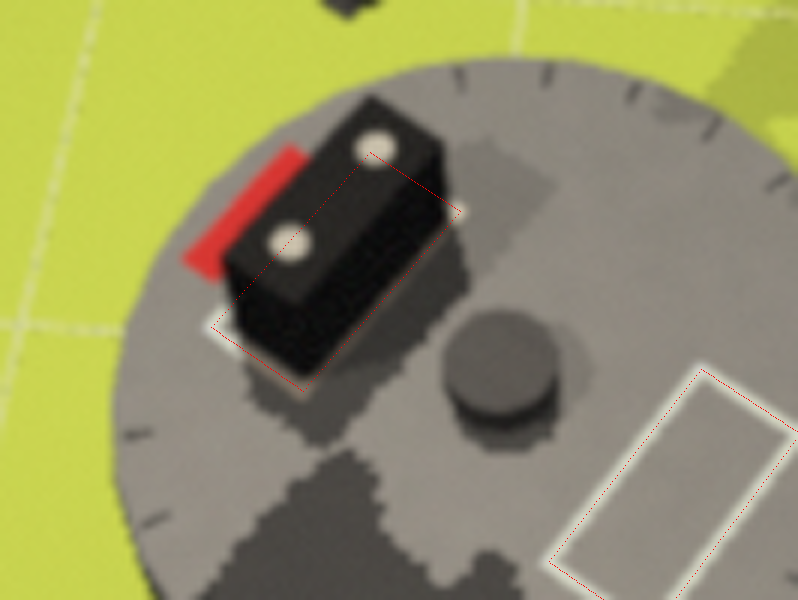

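View pics/z4.png

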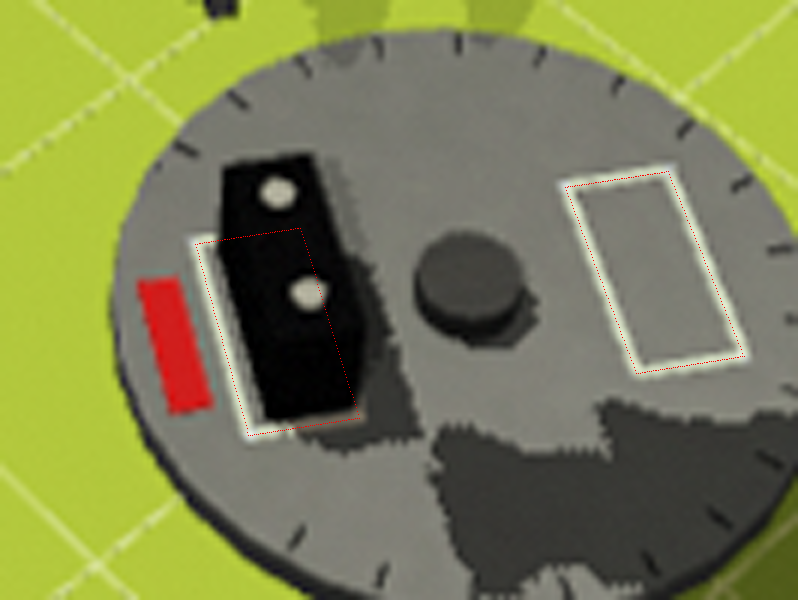

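```bash
python3 - <<'E'
from h import *
o,R,ps=state()
for c in('wrist','scene'):
    m=arm.camera_model(c); im=cv2.imread(f'pics/b6_{c}.png')
    for k,col in((0,(0,0,255)),(-.0187,(255,0,0)),(-.073,(255,0,255))):
        for dy in(-.02,0,.02):
            q=proj(m,(o['eef_pos']+R@[0,dy,k])[None])[0]; cv2.circle(im,tuple(int(round(v)) for v in q),2,col,-1); print(c,k,dy,q.round())
    if c=='scene': im=cv2.resize(im[200:360,300:500],None,fx=4,fy=4,interpolation=cv2.INTER_CUBIC)[:600]
    cv2.imwrite(f'pics/tcp_{c}.png',im)
E
```

```text
wrist 0 -0.02 [267. 286.]
wrist 0 0 [315. 286.]
wrist 0 0.02 [362. 286.]
wrist -0.0187 -0.02 [262. 305.]
wrist -0.0187 0 [314. 305.]
wrist -0.0187 0.02 [367. 305.]
wrist -0.073 -0.02 [236. 397.]
wrist -0.073 0 [314. 398.]
wrist -0.073 0.02 [392. 398.]
scene 0 -0.02 [390. 282.]
scene 0 0 [378. 284.]
scene 0 0.02 [365. 285.]
scene -0.0187 -0.02 [391. 274.]
scene -0.0187 0 [378. 276.]
scene -0.0187 0.02 [365. 278.]
scene -0.073 -0.02 [394. 249.]
scene -0.073 0 [381. 251.]
scene -0.073 0.02 [367. 253.]
```

View pics/tcp_scene.png

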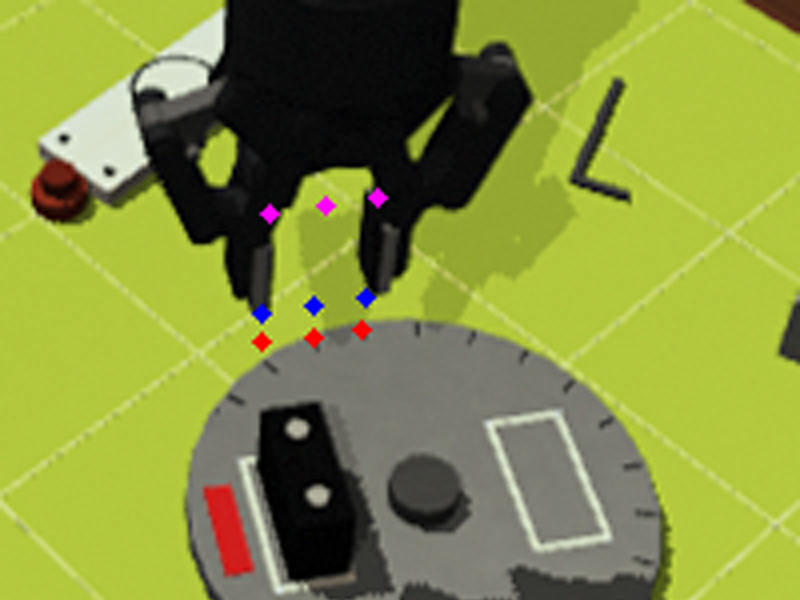

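View pics/tcp_wrist.png

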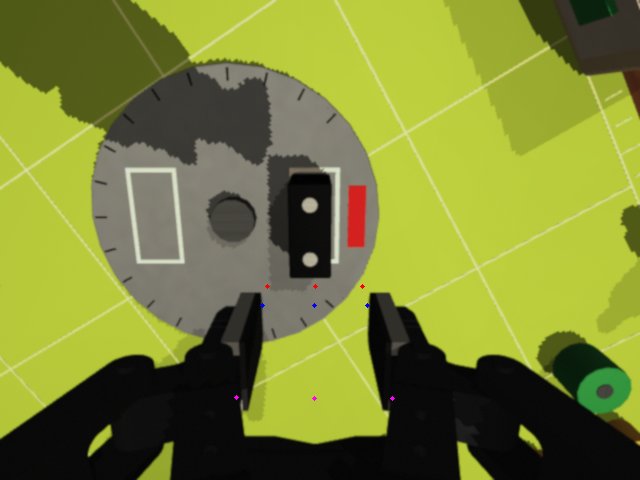

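Request:
arm_command(
  rows=[
    {"grip":0.45,"offset":[-0.14,-0.51,2],"twist":0},
    {"grip":0.45,"offset":[-0.14,-0.51,5],"twist":0},
    {"grip":0.45,"offset":[-0.14,-0.51,8],"twist":0},
    {"grip":0.45,"offset":[-0.14,-0.51,10.5],"twist":0},
    {"grip":0.45,"offset":[-0.14,-0.51,12.0],"twist":0},
    {"grip":0.45,"offset":[-0.14,-0.51,12.6],"twist":0},
    {"grip":0.45,"offset":[-0.14,-0.51,12.6],"twist":0},
    {"grip":0.45,"offset":[-0.14,-0.51,12.6],"twist":0},
  ],
)

```text
time: 10.8
eef_pos: [0.614, 0.2151, 0.0127]
tcp_rot: [0.871, 0.492, -0.0, -0.0]
ft_force: [0.8, 0.1, 1.2]
grip_width: 0.0383
```

```bash
python3 - <<'E'
from look import *
from tt2 import *
o=state()[0]; print(o['eef_pos'],o['grip_width'],o['ft_force'])
for c in('wrist','scene'):
    im=arm.read_camera(c)[:,:,::-1]; cv2.imwrite(f'pics/b7_{c}.png',im)
cv2.imwrite('pics/b7z.png',cv2.resize(im[230:370,310:470],None,fx=4,fy=4,interpolation=cv2.INTER_CUBIC))
E
```

```text
[0.61402169 0.21511229 0.01269721] 0.038250303751181644 [0.84575094 0.08188515 1.19664694]
```

View pics/b7_wrist.png

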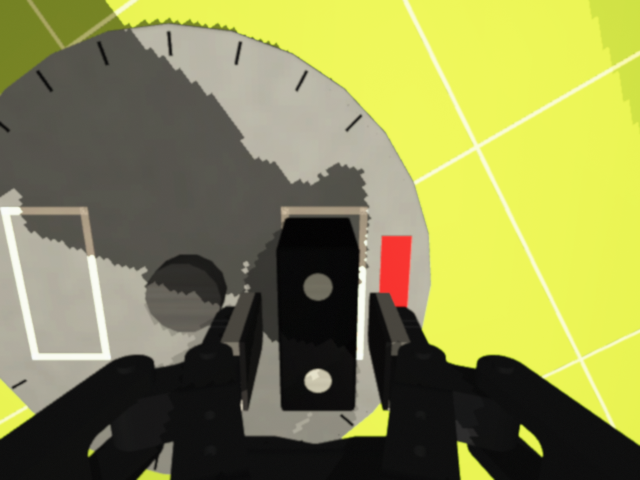

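View pics/b7z.png

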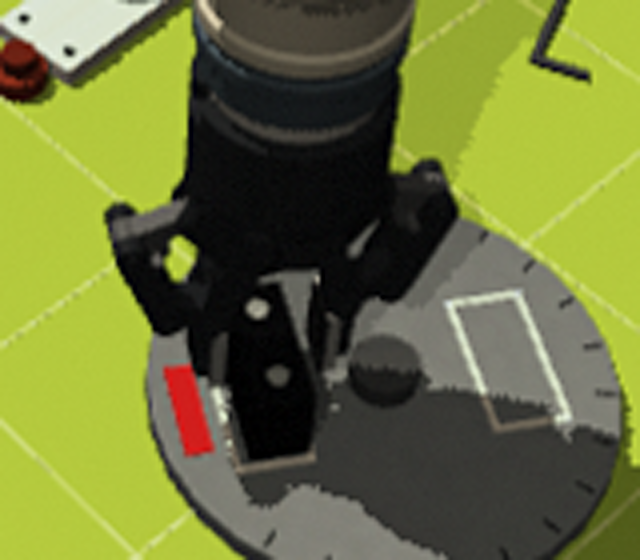

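Request:
arm_command(
  rows=[
    {"grip":0.0,"offset":[0,0,0],"twist":0},
    {"grip":0.0,"offset":[0,0,0],"twist":0},
    {"grip":0.0,"offset":[0,0,0],"twist":0},
    {"grip":0.0,"offset":[0,0,0],"twist":0},
    {"grip":0.0,"offset":[0,0,0],"twist":0},
    {"grip":0.0,"offset":[0,0,-0.4],"twist":0},
    {"grip":0.0,"offset":[0,0,-0.8],"twist":0},
    {"grip":0.0,"offset":[0,0,-0.8],"twist":0},
    {"grip":0.0,"offset":[0,0,-0.8],"twist":0},
    {"grip":0.0,"offset":[0,0,-0.8],"twist":0},
  ],
)

```text
time: 11.73
eef_pos: [0.6138, 0.2151, 0.0204]
tcp_rot: [0.871, 0.492, -0.0, -0.0]
ft_force: [-0.1, -0.7, -1.1]
grip_width: 0.0247
```

```bash
python3 - <<'E'
from look import *
from tt2 import *
o=state()[0]; print(o['eef_pos'],o['grip_width'],o['ft_force'])
m=arm.camera_model('wrist')
look('b8','black_riser',(.6150,.2151),('wrist',),.020)
seats([(m,cv2.imread('pics/b8_wrist.png')[:,:,::-1].copy())])
print(state()[0]['eef_pos'])
E
```

```text
[0.61375739 0.21506049 0.02036901] 0.0247073850864036 [-0.05256505 -0.73603842 -1.05712902]
wrist [(0.82, [316.0, 310.0], 14610)]
wrist black_riser [0.6137 0.215  2.6013] 0.036
tt [ 0.5698  0.2421 -0.5366] -47.3 black seat [0.6171 0.214 ] steel seat [0.5225 0.2702]
[0.61369587 0.21502822 0.02024606]
```

View pics/b8_wrist.png

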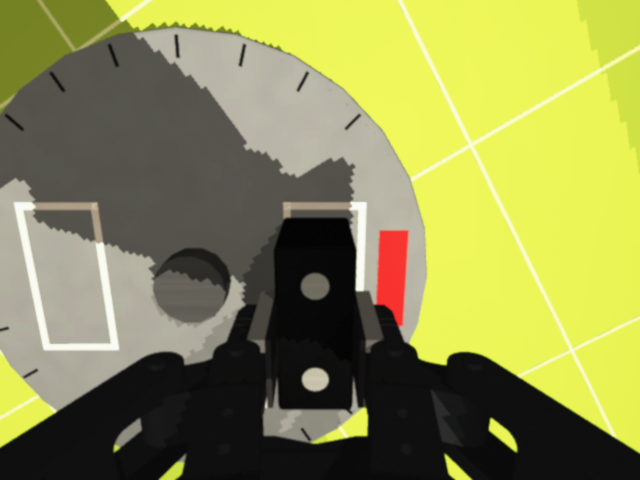

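Request:
arm_command(
  rows=[
    {"grip":0.0,"offset":[0.06,0.2,0],"twist":0},
    {"grip":0.0,"offset":[0.06,0.36,0],"twist":0},
    {"grip":0.0,"offset":[0.06,0.36,0],"twist":0},
    {"grip":0.0,"offset":[0.06,0.36,0.4],"twist":0},
    {"grip":0.0,"offset":[0.06,0.36,0.7],"twist":0},
    {"grip":0.0,"offset":[0.06,0.36,0.8],"twist":0},
    {"grip":0.0,"offset":[0.06,0.36,0.8],"twist":0},
    {"grip":0.0,"offset":[0.06,0.36,0.8],"twist":0},
  ],
)

```text
time: 12.5
eef_pos: [0.6175, 0.2137, 0.014]
tcp_rot: [0.871, 0.492, 0.001, 0.0]
ft_force: [-4.0, -1.5, 12.5]
grip_width: 0.025
```

```bash
python3 - <<'E'
from look import *
from tt2 import *
o=state()[0]; print(o['eef_pos'],o['grip_width'],o['ft_force'])
m=arm.camera_model('wrist')
look('b9','black_riser',(.6170,.2135),('wrist',),.014)
seats([(m,cv2.imread('pics/b9_wrist.png')[:,:,::-1].copy())])
print(state()[0]['eef_pos'])
E
```

```text
[0.61750693 0.21369212 0.01395419] 0.02498339136723093 [-3.98027658 -1.46340722 12.45168428]
wrist [(0.76, [316.0, 311.0], 14702)]
wrist black_riser [0.6176 0.2141 2.5997] 0.037
tt [ 0.5697  0.2422 -0.536 ] -40.2 black seat [0.617  0.2141] steel seat [0.5225 0.2703]
[0.61748459 0.21370013 0.01397258]
```

Aligned and in contact (12 N). Release and rise.

Request:
arm_command(
  rows=[
    {"grip":0.0,"offset":[0,0,-0.08],"twist":0},
    {"grip":0.45,"offset":[0,0,-0.08],"twist":0},
    {"grip":0.45,"offset":[0,0,-0.08],"twist":0},
    {"grip":0.45,"offset":[0,0,-0.08],"twist":0},
    {"grip":0.45,"offset":[0,0,-0.5],"twist":0},
    {"grip":0.45,"offset":[0,0,-3],"twist":0},
    {"grip":0.45,"offset":[0,0,-7],"twist":0},
    {"grip":0.45,"offset":[0,0,-10.5],"twist":0},
    {"grip":0.45,"offset":[0,0,-12],"twist":0},
    {"grip":0.6,"offset":[0,0,-12],"twist":0},
    {"grip":0.6,"offset":[0,0,-12],"twist":0},
  ],
)

```text
time: 13.52
eef_pos: [0.6177, 0.2138, 0.1334]
tcp_rot: [0.871, 0.492, 0.001, 0.0]
ft_force: [0.2, 0.6, -0.2]
grip_width: 0.0511
```

```bash
python3 - <<'E'
from look import *
from zoom import *
look('b10','black_riser',(.6176,.2131),('scene','side','wrist'),.014)
zoom('pics/b10_side.png','side',265,375,'pics/z5.png')
zoom('pics/b10_scene.png','scene',395,325,'pics/z6.png')
a=cv2.imread('pics/z5.png');b=cv2.imread('pics/z6.png'); cv2.imwrite('pics/z56.png',cv2.resize(np.hstack([a,b]),None,fx=.5,fy=.5,interpolation=cv2.INTER_AREA))
plan(.3644,.3140,.12,1.80); print(state()[0]['eef_pos'])
E
```

```text
scene [(0.71, [376.0, 322.0], 839)]
scene black_riser [ 0.6167  0.2122 -0.5649] 0.04
side [(0.64, [250.0, 364.0], 994)]
side black_riser [0.6188 0.2124 2.6645] 0.105
wrist [(0.77, [318.0, 224.0], 4631)]
wrist black_riser [0.6178 0.2143 2.6138] 0.03
all black_riser [0.6174 0.2135 2.604 ] 0.078
offset [-4.45, -26.79, 1.17] twist -0.7722 rows 6.5 psi now 1.0278 t 13.82 tilt [-0.0021 -0.0004]
[0.61677751 0.21362848 0.13121117]
```

View pics/z56.png

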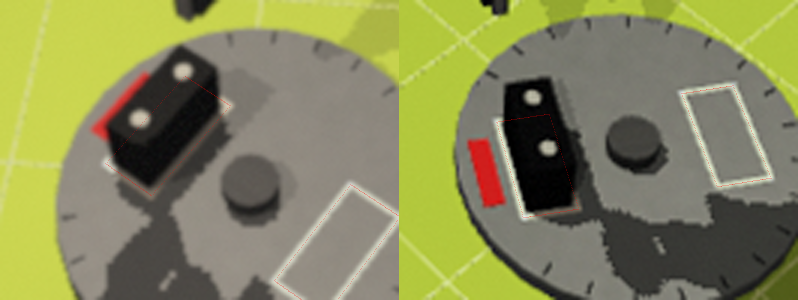

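Request:
arm_command(
  rows=[
    {"grip":0.6,"offset":[-4.45,-26.8,1.2],"twist":-0.772},
    {"grip":0.6,"offset":[-4.45,-26.8,1.2],"twist":-0.772},
    {"grip":0.6,"offset":[-4.45,-26.8,1.2],"twist":-0.772},
    {"grip":0.6,"offset":[-4.45,-26.8,1.2],"twist":-0.772},
    {"grip":0.6,"offset":[-4.45,-26.8,1.2],"twist":-0.772},
    {"grip":0.6,"offset":[-4.45,-26.8,1.2],"twist":-0.772},
    {"grip":0.6,"offset":[-4.45,-26.8,1.2],"twist":-0.772},
    {"grip":0.6,"offset":[-4.45,-26.8,1.2],"twist":-0.772},
    {"grip":0.6,"offset":[-4.45,-26.8,1.2],"twist":-0.772},
    {"grip":0.6,"offset":[-4.45,-26.8,1.2],"twist":-0.772},
    {"grip":0.6,"offset":[-4.45,-26.8,1.2],"twist":-0.772},
    {"grip":0.6,"offset":[-4.45,-26.8,1.2],"twist":-0.772},
  ],
)

```text
time: 14.82
eef_pos: [0.3658, 0.3138, 0.1202]
tcp_rot: [0.622, 0.783, -0.0, -0.0]
ft_force: [-1.0, -0.7, -0.0]
grip_width: 0.0513
```

```bash
python3 - <<'E'
from look import *
look('s1','steel_riser',(.3644,.3140),('wrist',))
plan(.3644,.3140,0,1.80); print(state()[0]['eef_pos'])
E
```

```text
wrist [(0.69, [313.0, 223.0], 4542)]
wrist steel_riser [0.3637 0.3151 0.241 ] 0.02
offset [0.05, -0.1, 12.02] twist -0.0016 rows 2.9 psi now 1.7984 t 14.92 tilt [-0.0004 -0.0002]
[0.3655621  0.31375158 0.1201859 ]
```

View pics/s1_wrist.png

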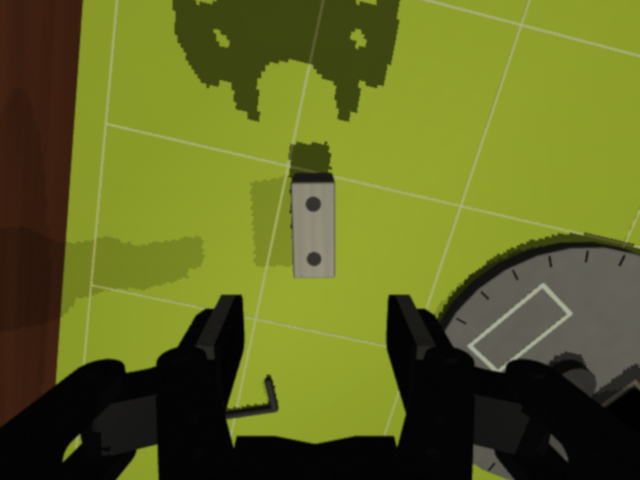

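Request:
arm_command(
  rows=[
    {"grip":0.6,"offset":[0.17,-0.16,4],"twist":-0.013},
    {"grip":0.6,"offset":[0.17,-0.16,8],"twist":-0.013},
    {"grip":0.6,"offset":[0.17,-0.16,11],"twist":-0.013},
    {"grip":0.6,"offset":[0.17,-0.16,12.1],"twist":-0.013},
    {"grip":0.6,"offset":[0.17,-0.16,12.1],"twist":-0.013},
    {"grip":0.6,"offset":[0.17,-0.16,12.1],"twist":-0.013},
    {"grip":0.0,"offset":[0.17,-0.16,12.1],"twist":-0.013},
    {"grip":0.0,"offset":[0.17,-0.16,12.1],"twist":-0.013},
    {"grip":0.0,"offset":[0.17,-0.16,12.1],"twist":-0.013},
    {"grip":0.0,"offset":[0.17,-0.16,12.1],"twist":-0.013},
    {"grip":0.0,"offset":[0.17,-0.16,12.1],"twist":-0.013},
    {"grip":0.0,"offset":[0.17,-0.16,12.1],"twist":-0.013},
    {"grip":0.0,"offset":[0.17,-0.16,11.5],"twist":-0.013},
    {"grip":0.0,"offset":[0.17,-0.16,9],"twist":-0.013},
    {"grip":0.0,"offset":[0.17,-0.16,6],"twist":-0.013},
    {"grip":0.0,"offset":[0.17,-0.16,5],"twist":-0.013},
    {"grip":0.0,"offset":[0.17,-0.16,5],"twist":-0.013},
    {"grip":0.0,"offset":[0.17,-0.16,5],"twist":-0.013},
  ],
)

```text
time: 16.42
eef_pos: [0.3628, 0.3154, 0.0708]
tcp_rot: [0.617, 0.787, 0.0, 0.0]
ft_force: [-0.0, -1.4, -5.9]
grip_width: 0.0243
```

```bash
python3 - <<'E'
from look import *
o=state()[0]; print(o['eef_pos'],o['grip_width'],o['ft_force'])
look('s2','steel_riser',(.3644,.3140),('wrist',),o['eef_pos'][2])
plan(.5226,.2700,.07,1.03); print(state()[0]['eef_pos'])
E
```

```text
[0.36278089 0.31540175 0.07076126] 0.024309410236909496 [-0.03870427 -1.42208344 -5.92452116]
wrist [(0.56, [314.0, 313.0], 14100)]
wrist steel_riser [0.3626 0.3142 3.3845] 0.072
offset [-8.21, 14.51, -0.08] twist 0.7828 rows 6.3 psi now 1.8128 t 16.52 tilt [-0.0017 -0.001 ]
[0.36202746 0.31492293 0.06947041]
```

View pics/s2_wrist.png

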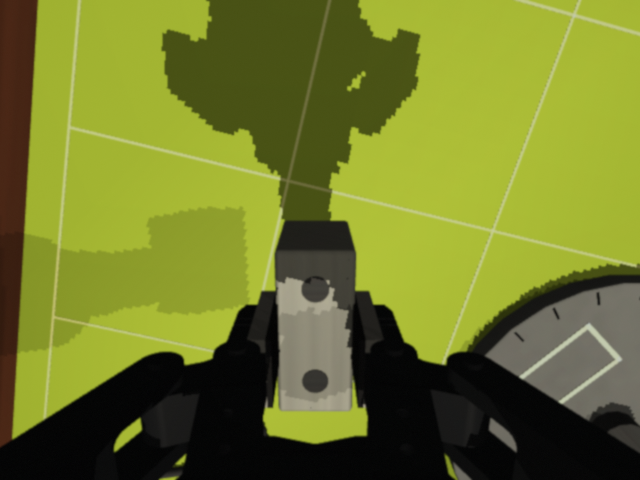

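Request:
arm_command(
  rows=[
    {"grip":0.0,"offset":[-8.2,14.5,0],"twist":0.783},
    {"grip":0.0,"offset":[-8.2,14.5,0],"twist":0.783},
    {"grip":0.0,"offset":[-8.2,14.5,0],"twist":0.783},
    {"grip":0.0,"offset":[-8.2,14.5,0],"twist":0.783},
    {"grip":0.0,"offset":[-8.2,14.5,0],"twist":0.783},
    {"grip":0.0,"offset":[-8.2,14.5,0],"twist":0.783},
    {"grip":0.0,"offset":[-8.2,14.5,0],"twist":0.783},
    {"grip":0.0,"offset":[-8.2,14.5,0],"twist":0.783},
    {"grip":0.0,"offset":[-8.2,14.5,3.5],"twist":0.783},
    {"grip":0.0,"offset":[-8.2,14.5,4.6],"twist":0.783},
    {"grip":0.0,"offset":[-8.2,14.5,4.6],"twist":0.783},
    {"grip":0.0,"offset":[-8.2,14.5,4.6],"twist":0.783},
    {"grip":0.0,"offset":[-8.2,14.5,4.6],"twist":0.783},
  ],
)

```text
time: 17.6
eef_pos: [0.5236, 0.2708, 0.025]
tcp_rot: [0.87, 0.493, 0.0, 0.0]
ft_force: [-0.3, 0.0, -5.1]
grip_width: 0.0246
```

```bash
python3 - <<'E'
from look import *
from tt2 import *
o=state()[0]; print(o['eef_pos'],o['grip_width'],o['ft_force'])
m=arm.camera_model('wrist')
look('s3','steel_riser',(.5226,.2700),('wrist',),o['eef_pos'][2]+.001)
seats([(m,cv2.imread('pics/s3_wrist.png')[:,:,::-1].copy())])
plan(.5226,.2700,.014,1.03); print(state()[0]['eef_pos'])
E
```

```text
[0.52363838 0.27078759 0.02502929] 0.024565362720420647 [-0.27780276  0.0192345  -5.12997725]
wrist [(0.83, [316.0, 310.0], 14265), (0.57, [588.0, 300.0], 17528)]
wrist steel_riser [0.523  0.27   2.6029] 0.073
tt [ 0.5706  0.242  -0.5466] -24.4 black seat [0.6176 0.2134] steel seat [0.5236 0.2706]
offset [-0.15, -0.07, 1.15] twist 0.0004 rows 0.3 psi now 1.0304 t 17.7 tilt [0.0017 0.0006]
[0.52395297 0.27086123 0.02555256]
```

View pics/s3_wrist.png

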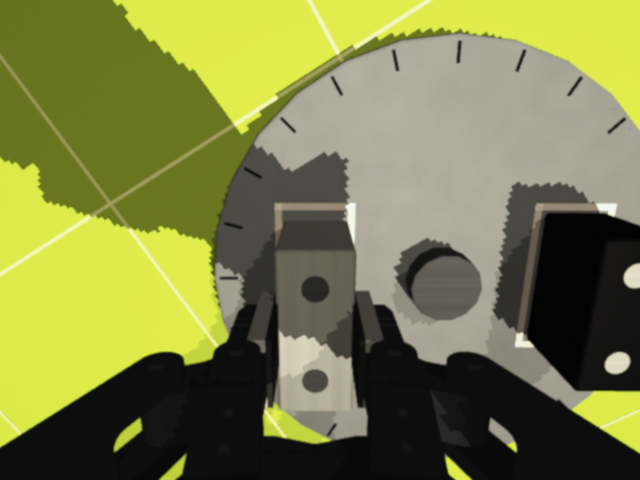

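Request:
arm_command(
  rows=[
    {"grip":0.0,"offset":[-0.03,0,0.5],"twist":0},
    {"grip":0.0,"offset":[-0.03,0,0.9],"twist":0},
    {"grip":0.0,"offset":[-0.03,0,1.1],"twist":0},
    {"grip":0.0,"offset":[-0.03,0,1.15],"twist":0},
    {"grip":0.0,"offset":[-0.03,0,1.15],"twist":0},
    {"grip":0.0,"offset":[-0.03,0,1.15],"twist":0},
  ],
)

```text
time: 18.2
eef_pos: [0.5235, 0.2704, 0.0149]
tcp_rot: [0.87, 0.492, 0.001, 0.0]
ft_force: [-5.2, -2.6, 14.5]
grip_width: 0.0247
```

```bash
python3 - <<'E'
from look import *
from tt2 import *
o=state()[0]; print(o['eef_pos'],o['grip_width'],o['ft_force'])
m=arm.camera_model('wrist')
look('s4','steel_riser',(.5226,.2700),('wrist','scene','side'),.0145)
seats([(m,cv2.imread('pics/s4_wrist.png')[:,:,::-1].copy())])
plan(.5226,.2700,.014,1.03); print(state()[0]['eef_pos'])
E
```

```text
[0.52351148 0.27039992 0.01494599] 0.024656281915659828 [-5.23711108 -2.55002655 14.48247423]
wrist [(0.69, [315.0, 310.0], 14503)]
wrist steel_riser [ 0.523   0.2696 -0.5449] 0.04
scene [(0.92, [440.0, 320.0], 538)]
scene steel_riser [0.5175 0.2752 2.1356] 0.354
side [(0.65, [301.0, 409.0], 632)]
side steel_riser [0.5336 0.2688 3.0987] 0.422
all steel_riser [0.5233 0.2699 2.5898] 0.311
tt [ 0.5709  0.2417 -0.546 ] -21.1 black seat [0.6179 0.2131] steel seat [0.5239 0.2702]
offset [-0.08, -0.06, 0.1] twist -0.0001 rows 0.0 psi now 1.0299 t 18.5 tilt [0.0022 0.0007]
[0.52350714 0.27040898 0.01496343]
```

View pics/s4_wrist.png

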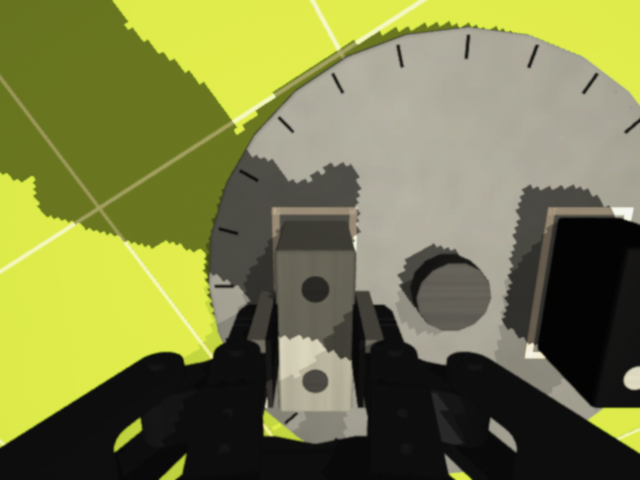

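Request:
arm_command(
  rows=[
    {"grip":0.0,"offset":[0,0,-0.1],"twist":0},
    {"grip":0.45,"offset":[0,0,-0.1],"twist":0},
    {"grip":0.45,"offset":[0,0,-0.1],"twist":0},
    {"grip":0.45,"offset":[0,0,-0.1],"twist":0},
    {"grip":0.45,"offset":[0,0,-0.5],"twist":0},
    {"grip":0.45,"offset":[0,0,-3],"twist":0},
    {"grip":0.45,"offset":[0,0,-7],"twist":0},
    {"grip":0.45,"offset":[0,0,-10.5],"twist":0},
    {"grip":0.8,"offset":[0,0,-12],"twist":0},
    {"grip":0.8,"offset":[0,0,-12],"twist":0},
    {"grip":0.8,"offset":[0,0,-12],"twist":0},
  ],
)

```text
time: 19.42
eef_pos: [0.5236, 0.2705, 0.1339]
tcp_rot: [0.87, 0.492, 0.001, 0.0]
ft_force: [-0.9, -0.2, -0.5]
grip_width: 0.0681
```

```bash
python3 - <<'E'
from look import *
from zoom import *
look('s5','steel_riser',(.5226,.2700),('scene','side','wrist'),.014)
zoom('pics/s5_side.png','side',275,385,'pics/z7.png')
zoom('pics/s5_scene.png','scene',415,325,'pics/z8.png')
a=cv2.imread('pics/z7.png');b=cv2.imread('pics/z8.png'); cv2.imwrite('pics/z78.png',cv2.resize(np.hstack([a,b]),None,fx=.5,fy=.5,interpolation=cv2.INTER_AREA))
plan(.4769,-.0125,.13,3.205); print(state()[0]['eef_pos'])
E
```

```text
scene [(0.96, [438.0, 313.0], 826), (0.35, [292.0, 135.0], 230)]
scene steel_riser [ 0.521   0.2667 -0.5802] 0.104
side [(0.77, [309.0, 402.0], 1133)]
side steel_riser [0.5231 0.2688 2.5932] 0.049
wrist [(0.56, [524.0, 468.0], 558)]
all steel_riser [ 0.5229  0.2684 -0.5603] 0.082
offset [-26.58, 10.63, 0.21] twist -2.1753 rows 17.4 psi now 1.0297 t 19.72 tilt [-0.0019 -0.0007]
[0.5226744  0.27009752 0.13183834]
```

View pics/z78.png

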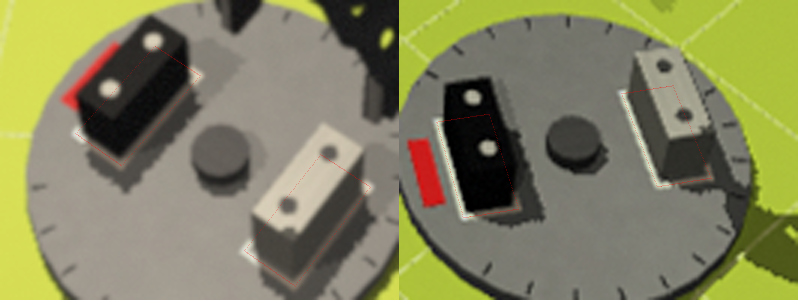

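View pics/s5_wrist.png

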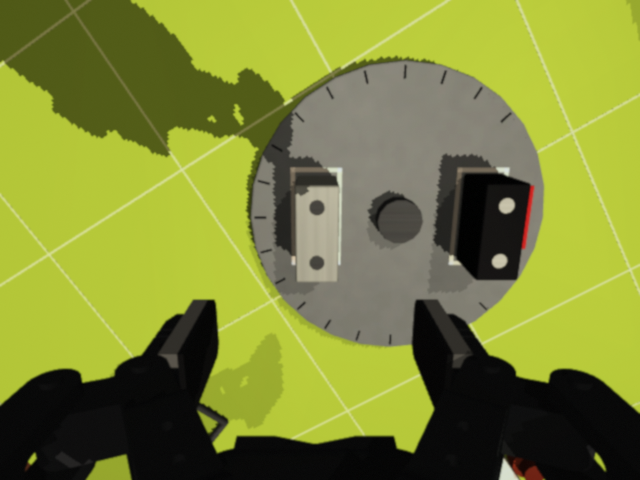

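Request:
arm_command(
  rows=[
    {"grip":0.8,"offset":[-26.6,10.6,1.2],"twist":-2.175},
    {"grip":0.8,"offset":[-26.6,10.6,1.2],"twist":-2.175},
    {"grip":0.8,"offset":[-26.6,10.6,1.2],"twist":-2.175},
    {"grip":0.8,"offset":[-26.6,10.6,1.2],"twist":-2.175},
    {"grip":0.8,"offset":[-26.6,10.6,1.2],"twist":-2.175},
    {"grip":0.8,"offset":[-26.6,10.6,1.2],"twist":-2.175},
    {"grip":0.8,"offset":[-26.6,10.6,1.2],"twist":-2.175},
    {"grip":0.8,"offset":[-26.6,10.6,1.2],"twist":-2.175},
    {"grip":0.8,"offset":[-26.6,10.6,1.2],"twist":-2.175},
    {"grip":0.8,"offset":[-26.6,10.6,1.2],"twist":-2.175},
    {"grip":0.8,"offset":[-26.6,10.6,1.2],"twist":-2.175},
    {"grip":0.8,"offset":[-26.6,10.6,1.2],"twist":-2.175},
    {"grip":0.8,"offset":[-26.6,10.6,1.2],"twist":-2.175},
    {"grip":0.8,"offset":[-26.6,10.6,1.2],"twist":-2.175},
    {"grip":0.8,"offset":[-26.6,10.6,1.2],"twist":-2.175},
    {"grip":0.8,"offset":[-26.6,10.6,1.2],"twist":-2.175},
    {"grip":0.8,"offset":[-26.6,10.6,1.2],"twist":-2.175},
    {"grip":0.8,"offset":[-26.6,10.6,1.2],"twist":-2.175},
    {"grip":0.8,"offset":[-26.6,10.6,1.2],"twist":-2.175},
    {"grip":0.8,"offset":[-26.6,10.6,1.2],"twist":-2.175},
  ],
)

```text
time: 21.38
eef_pos: [0.4768, -0.0123, 0.1206]
tcp_rot: [-0.03, 1.0, 0.0, -0.0]
ft_force: [0.3, 0.9, -0.1]
grip_width: 0.0684
```

```bash
python3 - <<'E'
from look import *
look('p1','plate',(.4769,-.0125),('wrist','scene','side'))
plan(.4769,-.0125,.0,3.205); o=state()[0]; print(o['eef_pos'],o['joints'])
E
```

```text
wrist [(0.62, [315.0, 214.0], 16886)]
wrist plate [ 0.4769 -0.011   0.0703] 0.017
scene [(0.91, [345.0, 226.0], 1515)]
scene plate [ 0.4746 -0.0135  3.1966] 0.047
side [(0.86, [344.0, 269.0], 1871)]
side plate [ 0.479  -0.0114  3.2301] 0.091
all plate [ 0.4767 -0.0115  0.0717] 0.074
offset [0.01, -0.02, 12.09] twist -0.0016 rows 2.9 psi now -3.0798 t 21.68 tilt [-0.0001  0.0001]
[ 0.47701999 -0.01228166  0.12092297] [-2.01880274e-01  1.79687950e-01 -3.10398123e-01  1.08079590e+00
  4.98889496e-05 -2.63643843e-01]
```

View pics/p1_wrist.png

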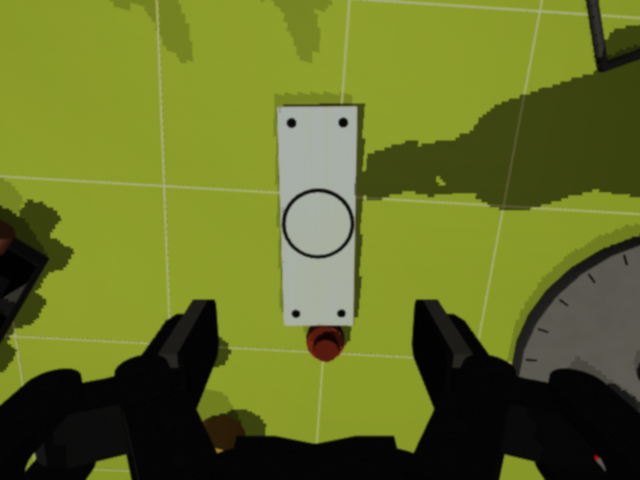

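View pics/p1_side.png

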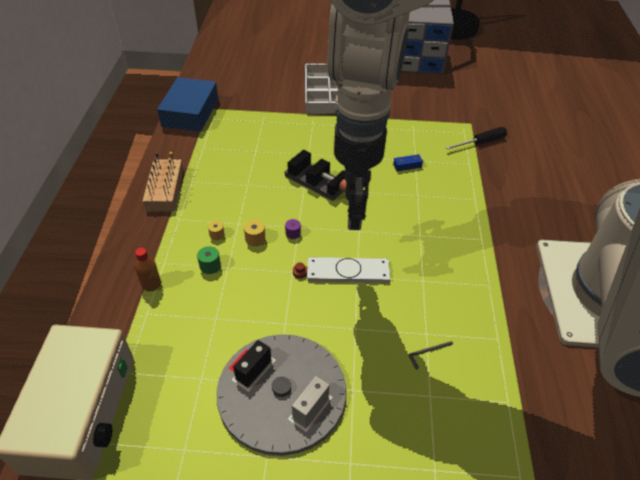

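Request:
arm_command(
  rows=[
    {"grip":0.8,"offset":[0,0.11,4],"twist":-0.009},
    {"grip":0.8,"offset":[0,0.11,8],"twist":-0.009},
    {"grip":0.8,"offset":[0,0.11,11],"twist":-0.009},
    {"grip":0.8,"offset":[0,0.11,12.5],"twist":-0.009},
    {"grip":0.8,"offset":[0,0.11,13.0],"twist":-0.009},
    {"grip":0.8,"offset":[0,0.11,13.0],"twist":-0.009},
    {"grip":0.8,"offset":[0,0.11,13.0],"twist":-0.009},
  ],
)

```text
time: 22.27
eef_pos: [0.4775, -0.0113, -0.0083]
tcp_rot: [-0.036, 0.999, -0.0, 0.0]
ft_force: [0.4, 0.4, 0.2]
grip_width: 0.0684
```

```bash
python3 - <<'E'
from look import *
o=state()[0]; print(o['eef_pos'],o['grip_width'],o['ft_force'])
look('p2','plate',(.4769,-.0125),('wrist',))
im=arm.read_camera('scene')[:,:,::-1]; cv2.imwrite('pics/p2z.png',cv2.resize(im[140:290,240:440],None,fx=4,fy=4,interpolation=cv2.INTER_CUBIC))
E
```

```text
[ 0.47752808 -0.01132382 -0.00830009] 0.06843784860292589 [0.35936054 0.39512601 0.19065021]
wrist [(0.92, [316.0, 259.0], 46533)]
wrist plate [ 0.4769 -0.0112  3.2106] 0.082
```

View pics/p2z.png

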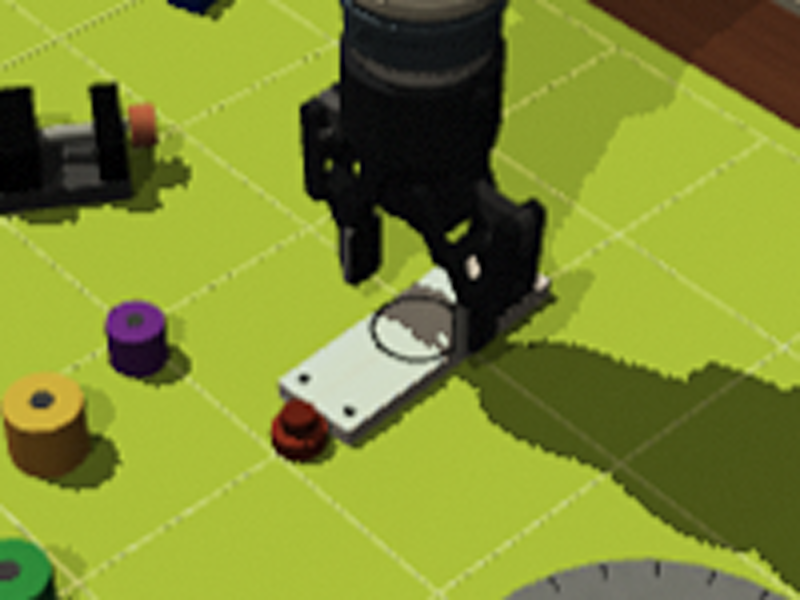

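View pics/p2_wrist.png

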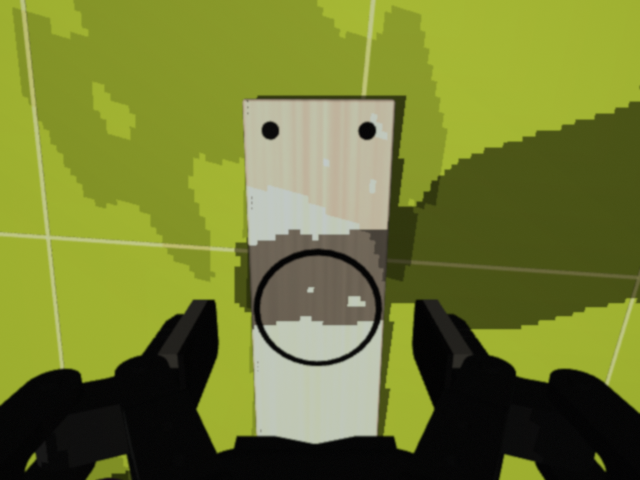

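```bash
python3 - <<'E'
from h import *
o,R,ps=state(); m=arm.camera_model('scene'); w=arm.camera_model('wrist')
for k in(0,-.01,-.015,-.02,-.025,-.03):
    P=np.array([o['eef_pos']+R@[dx,dy,k] for dx in(0,.011) for dy in(-.034,.034)])
    q=(proj(m,P)-[240,140])*4; print(k,q.round().tolist(), proj(w,P).round().tolist())
E
```

```text
0 [[366.0, 325.0], [463.0, 390.0], [381.0, 314.0], [478.0, 379.0]] [[235.0, 288.0], [397.0, 288.0], [234.0, 263.0], [398.0, 263.0]]
-0.01 [[367.0, 311.0], [464.0, 376.0], [381.0, 300.0], [479.0, 365.0]] [[231.0, 298.0], [401.0, 298.0], [229.0, 272.0], [403.0, 272.0]]
-0.015 [[367.0, 304.0], [464.0, 369.0], [381.0, 293.0], [479.0, 358.0]] [[228.0, 303.0], [404.0, 303.0], [227.0, 277.0], [406.0, 277.0]]
-0.02 [[367.0, 297.0], [465.0, 362.0], [381.0, 286.0], [479.0, 351.0]] [[226.0, 309.0], [407.0, 309.0], [224.0, 282.0], [408.0, 282.0]]
-0.025 [[367.0, 290.0], [465.0, 355.0], [381.0, 279.0], [480.0, 344.0]] [[223.0, 315.0], [409.0, 315.0], [221.0, 287.0], [411.0, 287.0]]
-0.03 [[367.0, 282.0], [465.0, 348.0], [381.0, 272.0], [480.0, 336.0]] [[220.0, 322.0], [412.0, 322.0], [218.0, 293.0], [415.0, 293.0]]
```

Request:
arm_command(
  rows=[
    {"grip":0.69,"offset":[0,0,0],"twist":0},
    {"grip":0.69,"offset":[0,0,0.4],"twist":0},
    {"grip":0.69,"offset":[0,0,0.7],"twist":0},
    {"grip":0.69,"offset":[0,0,1.0],"twist":0},
    {"grip":0.69,"offset":[0,0,1.0],"twist":0},
    {"grip":0.69,"offset":[0,0,1.0],"twist":0},
  ],
)

```text
time: 22.92
eef_pos: [0.4767, -0.0112, -0.0193]
tcp_rot: [-0.036, 0.999, 0.0, -0.0]
ft_force: [0.2, -0.0, -0.0]
grip_width: 0.0586
```

```bash
python3 - <<'E'
from look import *
o=state()[0]; print(o['eef_pos'],o['grip_width'],o['ft_force'])
a=arm.read_camera('wrist')[:,:,::-1]; cv2.imwrite('pics/p3_wrist.png',a)
im=arm.read_camera('scene')[:,:,::-1]; cv2.imwrite('pics/p3z.png',cv2.resize(im[160:260,290:423],None,fx=6,fy=6,interpolation=cv2.INTER_CUBIC))
E
```

```text
[ 0.47671239 -0.01116476 -0.01930207] 0.05862024206502511 [ 0.16628554 -0.02314401 -0.01996553]
```

View pics/p3z.png

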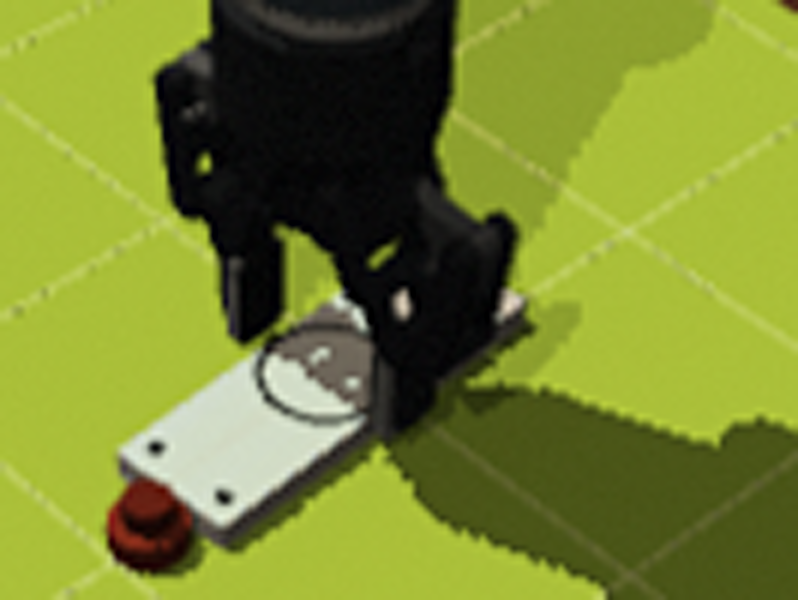

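View pics/p3_wrist.png

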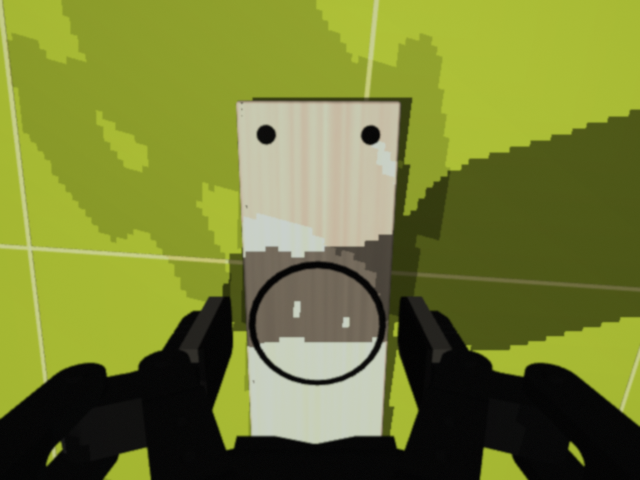

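```bash
python3 - <<'E'
from h import *
o,R,ps=state(); m=arm.camera_model('scene'); C=-m['R'].T@m['t']
for px in ((237/6+290,342/6+160),(262/6+290,335/6+160),(395/6+290,438/6+160),(380/6+290,432/6+160)):
    d=m['R'].T@np.linalg.solve(m['intrinsics'],np.array([px[0],px[1],1.]))
    c=R.T@(C-o['eef_pos']); e=R.T@d
    for dx in(-.011,0,.011):
        s=(dx-c[0])/e[0]; X=c+s*e; print(np.round(px,1),'tool pt for dx',dx,np.round(X,4))
E
```

```text
[329.5 217. ] tool pt for dx -0.011 [-0.011  -0.0306 -0.0327]
[329.5 217. ] tool pt for dx 0 [ 0.     -0.0414 -0.018 ]
[329.5 217. ] tool pt for dx 0.011 [ 0.011  -0.0521 -0.0032]
[333.7 215.8] tool pt for dx -0.011 [-0.011  -0.0188 -0.0438]
[333.7 215.8] tool pt for dx 0 [ 0.     -0.0294 -0.0293]
[333.7 215.8] tool pt for dx 0.011 [ 0.011  -0.0399 -0.0147]
[355.8 233. ] tool pt for dx -0.011 [-0.011   0.0418 -0.0371]
[355.8 233. ] tool pt for dx 0 [ 0.      0.0324 -0.0225]
[355.8 233. ] tool pt for dx 0.011 [ 0.011   0.0231 -0.0078]
[353.3 232. ] tool pt for dx -0.011 [-0.011   0.0352 -0.0353]
[353.3 232. ] tool pt for dx 0 [ 0.      0.0257 -0.0206]
[353.3 232. ] tool pt for dx 0.011 [ 0.011   0.0162 -0.0059]
```

Request:
arm_command(
  rows=[
    {"grip":0.69,"offset":[0,0,0.3],"twist":0},
    {"grip":0.69,"offset":[0,0,0.6],"twist":0},
    {"grip":0.69,"offset":[0,0,0.8],"twist":0},
    {"grip":0.69,"offset":[0,0,0.8],"twist":0},
    {"grip":0.69,"offset":[0,0,0.8],"twist":0},
  ],
)

```text
time: 23.43
eef_pos: [0.4768, -0.0112, -0.0272]
tcp_rot: [-0.036, 0.999, 0.0, -0.0]
ft_force: [-0.3, 0.5, -0.4]
grip_width: 0.0594
```

```bash
python3 - <<'E'
from look import *
o=state()[0]; print(o['eef_pos'],o['grip_width'],o['ft_force'])
a=arm.read_camera('wrist')[:,:,::-1]; cv2.imwrite('pics/p4_wrist.png',a)
im=arm.read_camera('scene')[:,:,::-1]; cv2.imwrite('pics/p4z.png',cv2.resize(im[160:260,290:423],None,fx=6,fy=6,interpolation=cv2.INTER_CUBIC))
E
```

```text
[ 0.47679537 -0.01117228 -0.02721864] 0.05936527537163951 [-0.31869298  0.50958412 -0.36922857]
```

View pics/p4z.png

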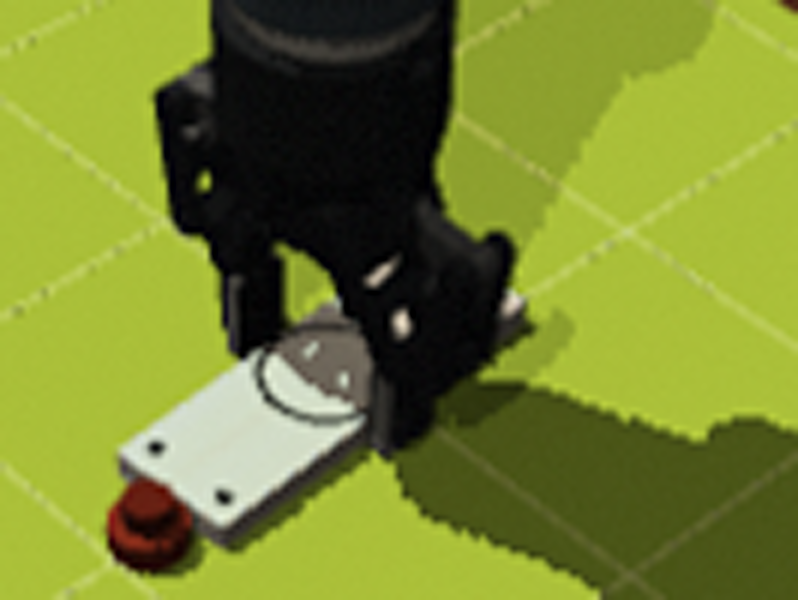

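Request:
arm_command(
  rows=[
    {"grip":0.6,"offset":[0,0,0],"twist":0},
    {"grip":0.4,"offset":[0,0,0],"twist":0},
    {"grip":0.0,"offset":[0,0,0],"twist":0},
    {"grip":0.0,"offset":[0,0,0],"twist":0},
    {"grip":0.0,"offset":[0,0,0],"twist":0},
    {"grip":0.0,"offset":[0,0,0],"twist":0},
  ],
)

```text
time: 24.03
eef_pos: [0.4772, -0.0112, -0.0264]
tcp_rot: [-0.036, 0.999, -0.0, 0.0]
ft_force: [-2.6, 1.8, 8.5]
grip_width: 0.0483
```

```bash
python3 - <<'E'
from look import *
o=state()[0]; print(o['eef_pos'],o['grip_width'],o['ft_force'])
im=arm.read_camera('scene')[:,:,::-1]; cv2.imwrite('pics/p5z.png',cv2.resize(im[160:260,290:423],None,fx=6,fy=6,interpolation=cv2.INTER_CUBIC))
E
```

```text
[ 0.47715087 -0.01117587 -0.02639528] 0.04829427189715915 [-2.60544034  1.76258653  8.48963348]
```

View pics/p5z.png

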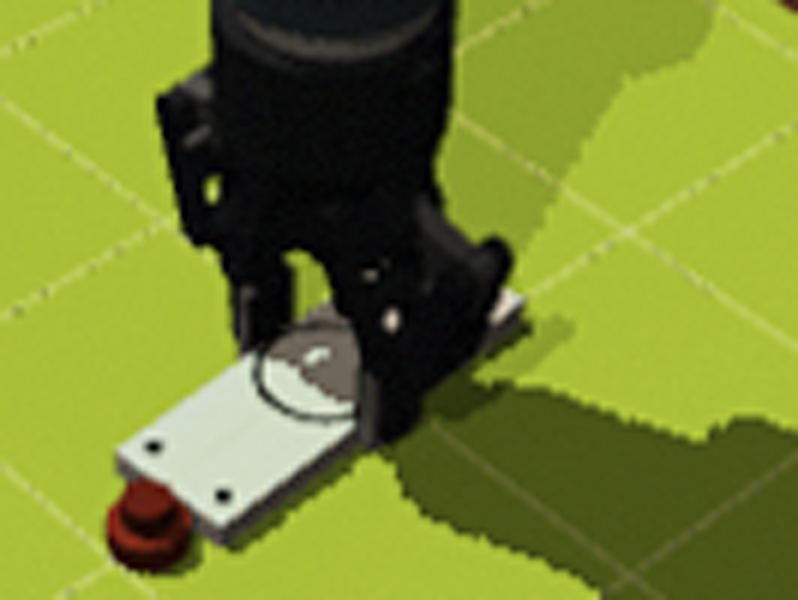

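Request:
arm_command(
  rows=[
    {"grip":0.0,"offset":[0,0,-0.5],"twist":0},
    {"grip":0.0,"offset":[0,0,-1.5],"twist":0},
    {"grip":0.0,"offset":[0,0,-3],"twist":0},
    {"grip":0.0,"offset":[0,0,-5],"twist":0},
    {"grip":0.0,"offset":[0,0,-7],"twist":0},
    {"grip":0.0,"offset":[0,0,-9],"twist":0},
    {"grip":0.0,"offset":[0,0,-10],"twist":0},
    {"grip":0.0,"offset":[0,0,-10],"twist":0},
    {"grip":0.0,"offset":[0,0,-10],"twist":0},
  ],
)

```text
time: 24.83
eef_pos: [0.477, -0.0112, 0.0731]
tcp_rot: [-0.036, 0.999, -0.0, 0.0]
ft_force: [0.2, -0.3, -2.6]
grip_width: 0.0484
```

```bash
python3 - <<'E'
from look import *
o=state()[0]; print(o['eef_pos'],o['grip_width'],o['ft_force'])
look('p6','plate',(.4769,-.0125),('wrist','scene','side'),o['eef_pos'][2]+.0265)
plan(.5703,.2415,.0736,2.6004); 
E
```

```text
[ 0.47702265 -0.01122316  0.07313641] 0.04835991008115534 [ 0.15524051 -0.30931846 -2.63881429]
wrist [(0.76, [315.0, 258.0], 52841)]
wrist plate [ 0.4771 -0.0119  3.2134] 0.106
scene [(0.87, [337.0, 197.0], 1083)]
scene plate [ 0.4752 -0.0129  0.0656] 0.369
side [(0.85, [343.0, 232.0], 1787)]
side plate [ 0.4775 -0.011   3.2111] 0.233
all plate [ 0.4772 -0.0119  0.0698] 0.242
offset [-11.18, 24.52, -0.15] twist 0.6134 rows 6.5 psi now -3.0694 t 25.13 tilt [-0.0015  0.0003]
```

View pics/p6_wrist.png

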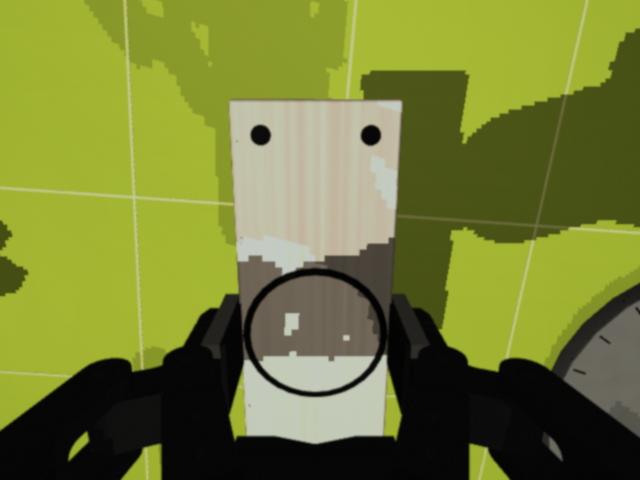

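View pics/p6_scene.png

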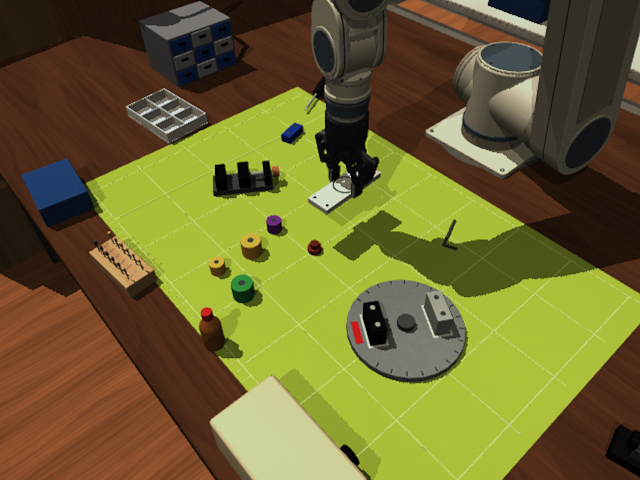

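Request:
arm_command(
  rows=[
    {"grip":0.0,"offset":[-11.2,24.55,0],"twist":0.613},
    {"grip":0.0,"offset":[-11.2,24.55,0],"twist":0.613},
    {"grip":0.0,"offset":[-11.2,24.55,0],"twist":0.613},
    {"grip":0.0,"offset":[-11.2,24.55,0],"twist":0.613},
    {"grip":0.0,"offset":[-11.2,24.55,0],"twist":0.613},
    {"grip":0.0,"offset":[-11.2,24.55,0],"twist":0.613},
    {"grip":0.0,"offset":[-11.2,24.55,0],"twist":0.613},
    {"grip":0.0,"offset":[-11.2,24.55,1.5],"twist":0.613},
    {"grip":0.0,"offset":[-11.2,24.55,3.0],"twist":0.613},
    {"grip":0.0,"offset":[-11.2,24.55,3.5],"twist":0.613},
    {"grip":0.0,"offset":[-11.2,24.55,3.5],"twist":0.613},
    {"grip":0.0,"offset":[-11.2,24.55,3.5],"twist":0.613},
    {"grip":0.0,"offset":[-11.2,24.55,3.5],"twist":0.613},
  ],
)

```text
time: 26.22
eef_pos: [0.5714, 0.2413, 0.0388]
tcp_rot: [0.267, 0.964, 0.0, 0.0]
ft_force: [-0.6, -0.9, -2.1]
grip_width: 0.0482
```

```bash
python3 - <<'E'
from look import *
o=state()[0]; print(o['eef_pos'],o['grip_width'],o['ft_force'])
look('p7','plate',(.5704,.2415),('wrist','scene','side'),o['eef_pos'][2]+.0265)
plan(.5704,.2418,.0276,2.6); 
im=cv2.imread('pics/p7_scene.png'); cv2.imwrite('pics/p7z.png',cv2.resize(im[240:390,320:520],None,fx=4,fy=4,interpolation=cv2.INTER_CUBIC))
E
```

```text
[0.57140889 0.2413498  0.03879624] 0.048213849833632784 [-0.62229186 -0.85833533 -2.10139379]
wrist [(0.61, [316.0, 260.0], 52480)]
wrist plate [ 0.5714  0.2405 -0.542 ] 0.11
scene [(0.88, [392.0, 305.0], 1945)]
scene plate [ 0.5705  0.239  -0.5484] 0.308
side [(0.8, [294.0, 379.0], 2207)]
side plate [ 0.5725  0.2407 -0.5433] 0.378
all plate [0.5713 0.2403 2.5938] 0.272
offset [0.08, -0.02, 1.09] twist 0.0005 rows 0.3 psi now 2.6005 t 26.52 tilt [0.0008 0.0002]
```

View pics/p7_wrist.png

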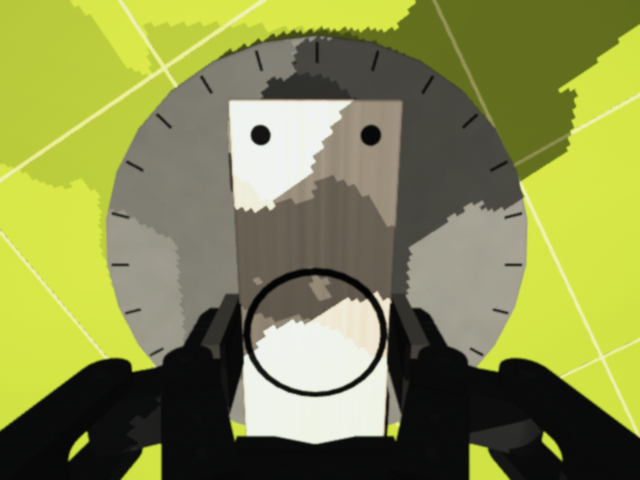

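View pics/p7z.png

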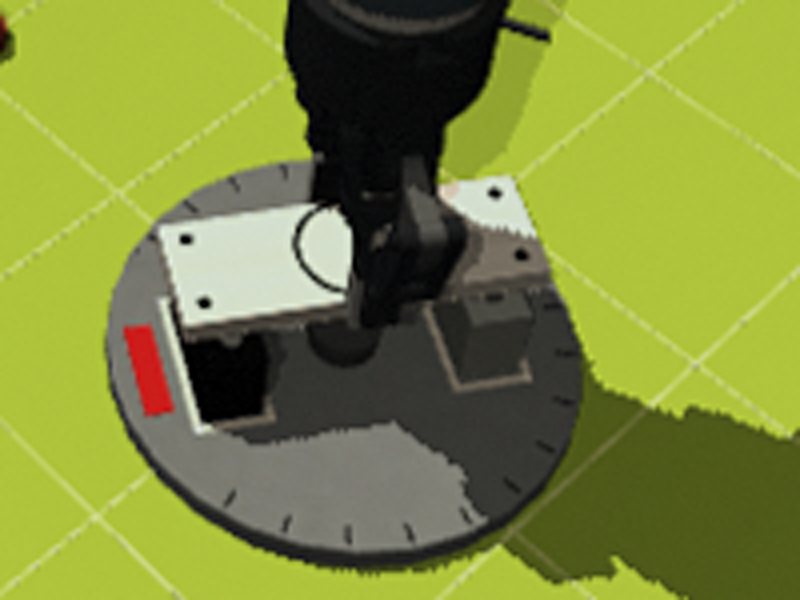

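Request:
arm_command(
  rows=[
    {"grip":0.0,"offset":[0.15,0.03,0.3],"twist":0},
    {"grip":0.0,"offset":[0.15,0.03,0.7],"twist":0},
    {"grip":0.0,"offset":[0.15,0.03,1.0],"twist":0},
    {"grip":0.0,"offset":[0.15,0.03,1.1],"twist":0},
    {"grip":0.0,"offset":[0.15,0.03,1.1],"twist":0},
    {"grip":0.0,"offset":[0.15,0.03,1.1],"twist":0},
  ],
)

```text
time: 27.02
eef_pos: [0.5696, 0.2428, 0.0276]
tcp_rot: [0.267, 0.964, 0.0, 0.0]
ft_force: [-3.7, -0.6, 5.9]
grip_width: 0.0487
```

```bash
python3 - <<'E'
from look import *
o=state()[0]; print(o['eef_pos'],o['grip_width'],o['ft_force'])
look('p8','plate',(.5704,.2415),('wrist',),.054)
plan(.5704,.2418,.0276,2.6); 
E
```

```text
[0.56961964 0.24278365 0.02756469] 0.04872669982853667 [-3.71633082 -0.58841104  5.93550042]
wrist [(0.65, [316.0, 259.0], 52959)]
wrist plate [0.5697 0.242  2.6006] 0.106
offset [-0.12, -0.05, -0.0] twist 0.001 rows 0.0 psi now 2.601 t 27.12 tilt [0.0003 0.0001]
```

Request:
arm_command(
  rows=[
    {"grip":0.0,"offset":[0,0,-0.05],"twist":0},
    {"grip":0.6,"offset":[0,0,-0.05],"twist":0},
    {"grip":0.8,"offset":[0,0,-0.05],"twist":0},
    {"grip":0.8,"offset":[0,0,-0.05],"twist":0},
    {"grip":0.8,"offset":[0,0,-0.05],"twist":0},
    {"grip":0.8,"offset":[0,0,-1],"twist":0},
    {"grip":0.8,"offset":[0,0,-3],"twist":0},
    {"grip":0.8,"offset":[0,0,-7],"twist":0},
    {"grip":0.8,"offset":[0,0,-11],"twist":0},
    {"grip":0.8,"offset":[0,0,-14],"twist":0},
    {"grip":0.8,"offset":[0,0,-14],"twist":0},
    {"grip":0.8,"offset":[0,0,-14],"twist":0},
  ],
)

```text
time: 28.12
eef_pos: [0.5708, 0.243, 0.1698]
tcp_rot: [0.267, 0.964, 0.001, 0.002]
ft_force: [-0.3, -0.1, -0.9]
grip_width: 0.0681
```

```bash
python3 - <<'E'
from look import *
from zoom import *
look('p9','plate',(.5704,.2415),('wrist','scene','side'),.054)
zoom('pics/p9_side.png','side',280,380,'pics/z9.png')
zoom('pics/p9_scene.png','scene',405,315,'pics/z10.png')
a=cv2.imread('pics/z9.png');b=cv2.imread('pics/z10.png'); cv2.imwrite('pics/z910.png',cv2.resize(np.hstack([a,b]),None,fx=.5,fy=.5,interpolation=cv2.INTER_AREA))
plan(.661,-.0778,.13,3.14); print(state()[0]['eef_pos'])
E
```

```text
wrist [(0.96, [312.0, 210.0], 17236)]
wrist plate [0.5694 0.242  2.5989] 0.009
scene [(0.95, [410.0, 310.0], 2633)]
scene plate [0.5683 0.2405 2.5896] 0.051
side [(0.86, [281.0, 373.0], 3304)]
side plate [ 0.5706  0.242  -0.5497] 0.057
all plate [0.5693 0.242  2.5976] 0.052
offset [-24.36, -22.74, 3.58] twist -0.5392 rows 8.0 psi now 2.6008 t 28.42 tilt [-0.0022 -0.0006]
[0.56928062 0.24258561 0.16581797]
```

View pics/z910.png

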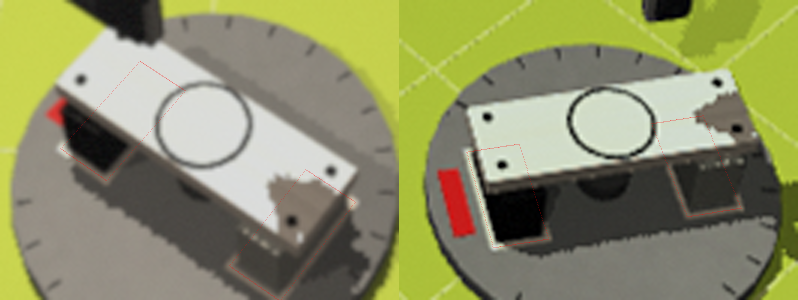

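View pics/p9_wrist.png

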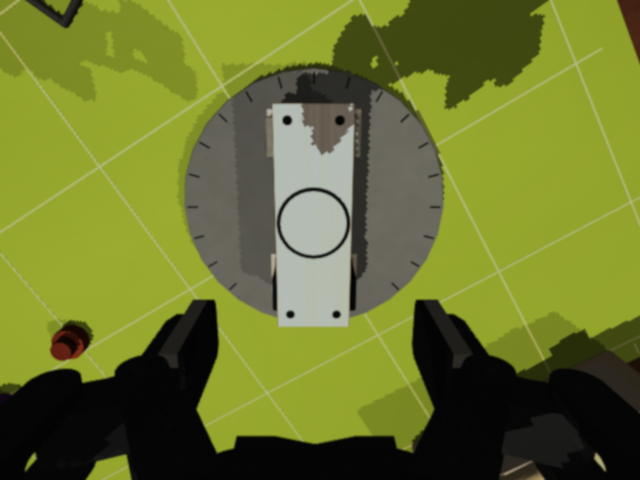

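Request:
arm_command(
  rows=[
    {"grip":0.7,"offset":[-24.4,-22.7,4.0],"twist":-0.539},
    {"grip":0.7,"offset":[-24.4,-22.7,4.0],"twist":-0.539},
    {"grip":0.7,"offset":[-24.4,-22.7,4.0],"twist":-0.539},
    {"grip":0.7,"offset":[-24.4,-22.7,4.0],"twist":-0.539},
    {"grip":0.7,"offset":[-24.4,-22.7,4.0],"twist":-0.539},
    {"grip":0.7,"offset":[-24.4,-22.7,4.0],"twist":-0.539},
    {"grip":0.7,"offset":[-24.4,-22.7,4.0],"twist":-0.539},
    {"grip":0.7,"offset":[-24.4,-22.7,4.0],"twist":-0.539},
    {"grip":0.7,"offset":[-24.4,-22.7,4.0],"twist":-0.539},
    {"grip":0.7,"offset":[-24.4,-22.7,4.0],"twist":-0.539},
    {"grip":0.7,"offset":[-24.4,-22.7,4.0],"twist":-0.539},
    {"grip":0.7,"offset":[-24.4,-22.7,4.0],"twist":-0.539},
    {"grip":0.7,"offset":[-24.4,-22.7,4.0],"twist":-0.539},
  ],
)

```text
time: 29.5
eef_pos: [0.6619, -0.0758, 0.1272]
tcp_rot: [0.0, 1.0, 0.0, 0.0]
ft_force: [-0.4, -0.0, 0.3]
grip_width: 0.0599
```

```bash
python3 - <<'E'
from look import *
look('w1','weight',(.661,-.0778),('wrist','scene','side'))
plan(.661,-.0778,-.012,3.14); print(state()[0]['eef_pos'])
E
```

```text
wrist [(0.95, [307.0, 323.0], 1730), (0.87, [312.0, 222.0], 3426), (0.78, [410.0, 295.0], 960), (0.74, [274.0, 104.0], 2107)]
wrist weight [ 0.6594 -0.0777  0.0783] 0.05
scene [(0.93, [242.0, 286.0], 568), (0.86, [218.0, 267.0], 244), (0.58, [273.0, 223.0], 210), (0.57, [249.0, 245.0], 448)]
scene weight [ 0.6582 -0.081   0.1793] 0.123
side [(0.79, [294.0, 228.0], 270), (0.72, [254.0, 234.0], 443), (0.69, [210.0, 260.0], 526), (0.57, [219.0, 233.0], 252)]
side weight [ 0.6619 -0.0798  0.1531] 0.146
all weight [ 0.6597 -0.078   0.1179] 0.112
offset [0.12, -0.1, 13.92] twist 0.0007 rows 3.3 psi now 3.1407 t 29.8 tilt [ 0.0003 -0.    ]
[ 0.66212297 -0.07678656  0.1272392 ]
```

View pics/w1_wrist.png

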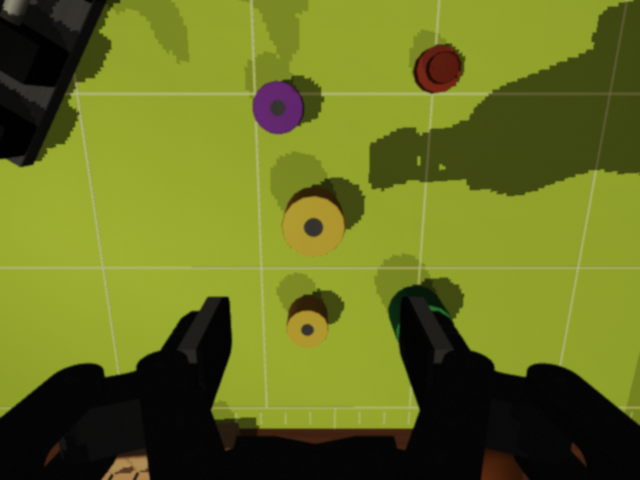

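Request:
arm_command(
  rows=[
    {"grip":0.7,"offset":[0.22,-0.1,4],"twist":0},
    {"grip":0.7,"offset":[0.22,-0.1,8],"twist":0},
    {"grip":0.7,"offset":[0.22,-0.1,11],"twist":0},
    {"grip":0.7,"offset":[0.22,-0.1,13],"twist":0},
    {"grip":0.7,"offset":[0.22,-0.1,14.1],"twist":0},
    {"grip":0.7,"offset":[0.22,-0.1,14.1],"twist":0},
    {"grip":0.7,"offset":[0.22,-0.1,14.1],"twist":0},
  ],
)

```text
time: 30.38
eef_pos: [0.6602, -0.0784, -0.0135]
tcp_rot: [0.001, 1.0, -0.0, 0.0]
ft_force: [1.0, 0.5, 1.1]
grip_width: 0.0596
```

```bash
python3 - <<'E'
from look import *
o=state()[0]; print(o['eef_pos'],o['grip_width'],o['ft_force'])
look('w2','weight',(.660,-.0778),('wrist',))
im=arm.read_camera('scene')[:,:,::-1]; cv2.imwrite('pics/w2z.png',cv2.resize(im[170:270,190:323],None,fx=6,fy=6,interpolation=cv2.INTER_CUBIC))
E
```

```text
[ 0.66024552 -0.07841975 -0.01350825] 0.059632564455837485 [0.9956171  0.53412646 1.1053984 ]
wrist [(0.88, [501.0, 469.0], 1047), (0.71, [244.0, 106.0], 9565), (0.7, [317.0, 334.0], 14723), (0.52, [310.0, 438.0], 174)]
wrist weight [ 0.6599 -0.0775  0.0628] 0.031
```

View pics/w2z.png

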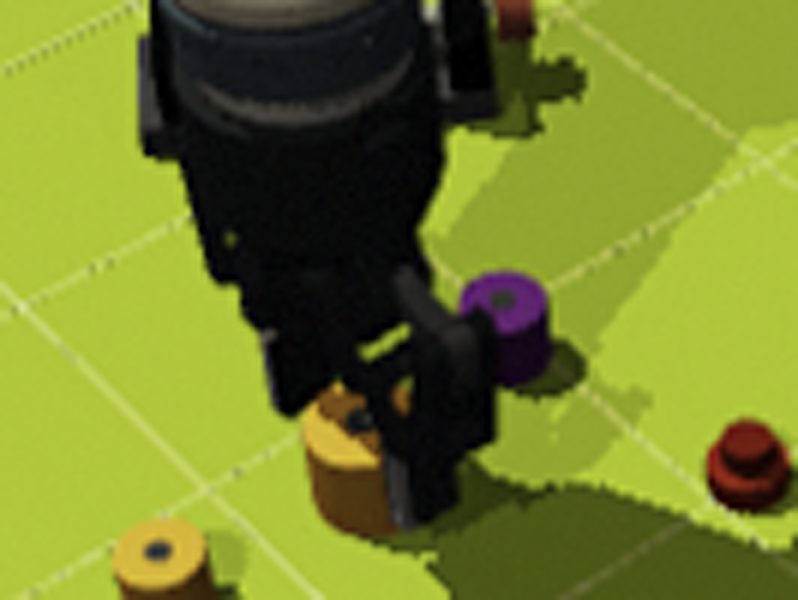

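View pics/w2_wrist.png

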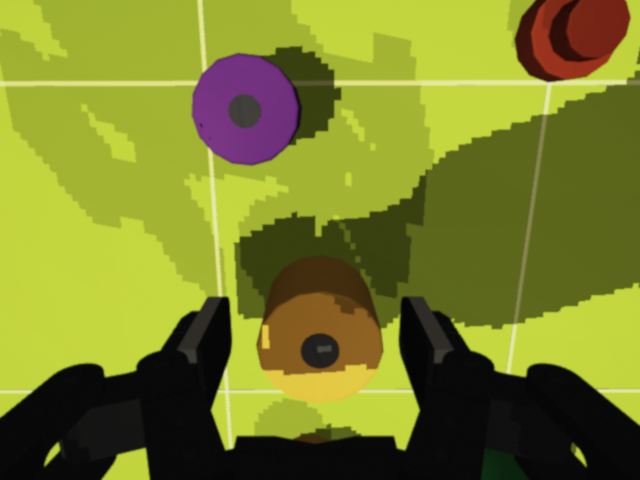

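Request:
arm_command(
  rows=[
    {"grip":0.4,"offset":[0,0,0],"twist":0},
    {"grip":0.0,"offset":[0,0,0],"twist":0},
    {"grip":0.0,"offset":[0,0,0],"twist":0},
    {"grip":0.0,"offset":[0,0,0],"twist":0},
    {"grip":0.0,"offset":[0,0,0],"twist":0},
    {"grip":0.0,"offset":[0,0,0],"twist":0},
    {"grip":0.0,"offset":[0,0,-1],"twist":0},
    {"grip":0.0,"offset":[0,0,-4],"twist":0},
    {"grip":0.0,"offset":[0,0,-7],"twist":0},
    {"grip":0.0,"offset":[0,0,-10],"twist":0},
    {"grip":0.0,"offset":[0,0,-11],"twist":0},
    {"grip":0.0,"offset":[0,0,-11],"twist":0},
    {"grip":0.0,"offset":[0,0,-11],"twist":0},
  ],
)

```text
time: 31.62
eef_pos: [0.6597, -0.0784, 0.0954]
tcp_rot: [0.001, 1.0, 0.0, -0.0]
ft_force: [-0.2, -0.3, -4.2]
grip_width: 0.0381
```

```bash
python3 - <<'E'
from look import *
o=state()[0]; print(o['eef_pos'],o['grip_width'],o['ft_force'])
look('w3','weight',(.660,-.0778),('wrist','side'),o['eef_pos'][2]+.0135)
plan(.5694,.2420,.0965,2.60)
plan(.5694,.2420,.0965,3.14)
E
```

```text
[ 0.65968013 -0.0784448   0.09537338] 0.038147651466747784 [-0.24412926 -0.25779481 -4.15308495]
wrist [(0.71, [276.0, 110.0], 2735), (0.65, [446.0, 335.0], 2069), (0.56, [315.0, 328.0], 14315)]
wrist weight [ 0.6581 -0.079   0.2311] 0.056
side [(0.78, [257.0, 194.0], 215), (0.71, [219.0, 233.0], 270), (0.56, [208.0, 260.0], 509), (0.52, [292.0, 228.0], 245)]
side weight [ 0.6581 -0.0755  0.3927] 0.651
all weight [ 0.6581 -0.0786  0.2286] 0.365
offset [9.02, 32.01, -0.21] twist 0.5398 rows 8.0 psi now 3.1398 t 31.82 tilt [-0.0033  0.0008]
offset [9.02, 32.01, -0.21] twist -0.0002 rows 8.0 psi now 3.1398 t 31.82 tilt [-0.0033  0.0008]
```

View pics/w3_wrist.png

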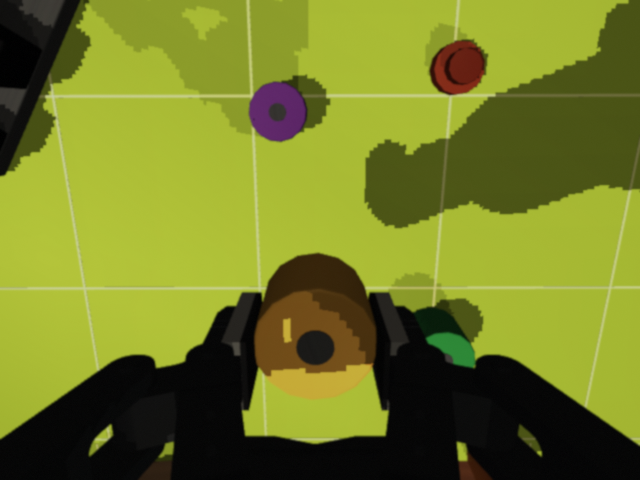

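View pics/w3_side.png

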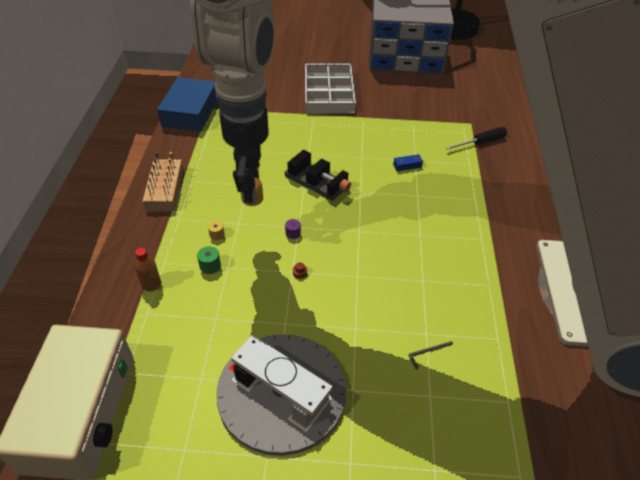

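Request:
arm_command(
  rows=[
    {"grip":0.0,"offset":[9.0,32.0,0],"twist":0.54},
    {"grip":0.0,"offset":[9.0,32.0,0],"twist":0.54},
    {"grip":0.0,"offset":[9.0,32.0,0],"twist":0.54},
    {"grip":0.0,"offset":[9.0,32.0,0],"twist":0.54},
    {"grip":0.0,"offset":[9.0,32.0,0],"twist":0.54},
    {"grip":0.0,"offset":[9.0,32.0,0],"twist":0.54},
    {"grip":0.0,"offset":[9.0,32.0,0],"twist":0.54},
    {"grip":0.0,"offset":[9.0,32.0,0],"twist":0.54},
    {"grip":0.0,"offset":[9.0,32.0,0],"twist":0.54},
    {"grip":0.0,"offset":[9.0,32.0,0],"twist":0.54},
    {"grip":0.0,"offset":[9.0,32.0,2.5],"twist":0.54},
    {"grip":0.0,"offset":[9.0,32.0,3.3],"twist":0.54},
    {"grip":0.0,"offset":[9.0,32.0,3.3],"twist":0.54},
    {"grip":0.0,"offset":[9.0,32.0,3.3],"twist":0.54},
    {"grip":0.0,"offset":[9.0,32.0,3.3],"twist":0.54},
  ],
)

```text
time: 33.07
eef_pos: [0.5711, 0.241, 0.0635]
tcp_rot: [0.268, 0.963, 0.0, 0.0]
ft_force: [1.0, -0.2, -4.1]
grip_width: 0.0378
```

```bash
python3 - <<'E'
from look import *
o=state()[0]; print(o['eef_pos'],o['grip_width'],o['ft_force'])
look('w4','weight',(.5694,.2420),('wrist',),o['eef_pos'][2]+.0135)
im=arm.read_camera('scene')[:,:,::-1]; cv2.imwrite('pics/w4z.png',cv2.resize(im[240:390,320:520],None,fx=4,fy=4,interpolation=cv2.INTER_CUBIC))
plan(.5694,.2420,.0525,2.60)
E
```

```text
[0.57108934 0.24097703 0.06348503] 0.03781073051203909 [ 1.02786361 -0.18096039 -4.06386042]
wrist [(0.39, [2.0, 426.0], 191)]
offset [0.18, -0.04, 1.13] twist -0.0008 rows 0.3 psi now 2.5992 t 33.22 tilt [0.0012 0.0003]
```

View pics/w4_wrist.png

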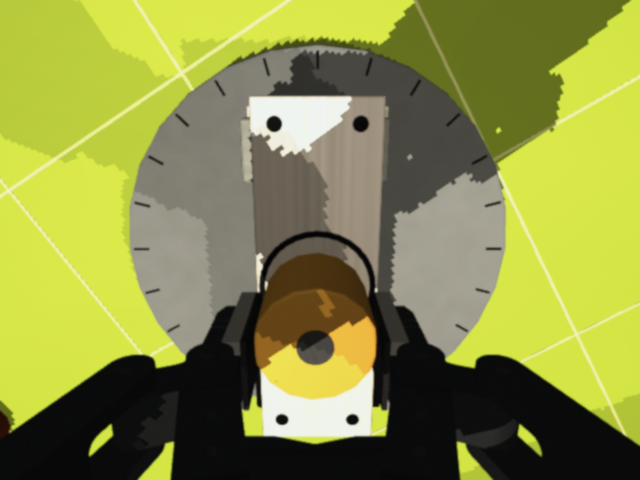

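View pics/w4z.png

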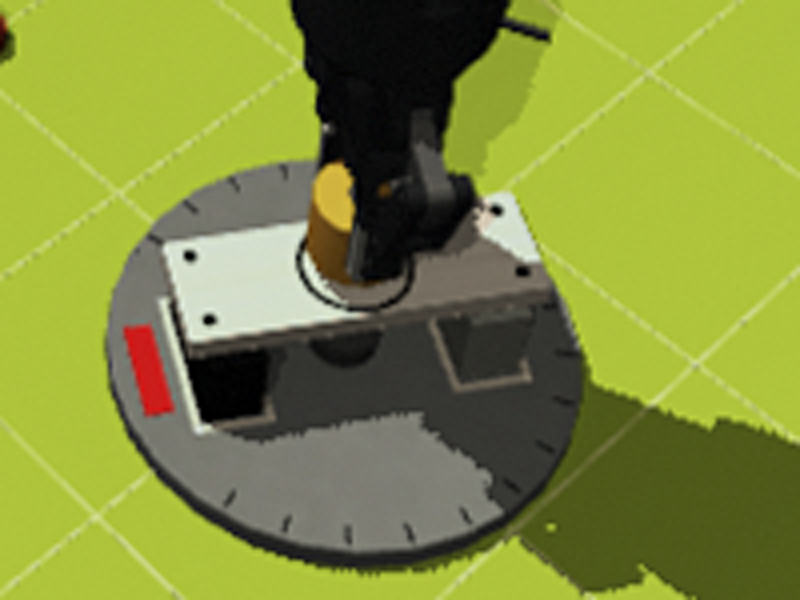

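Request:
arm_command(
  rows=[
    {"grip":0.0,"offset":[0.04,0.04,0.4],"twist":0},
    {"grip":0.0,"offset":[0.04,0.04,0.8],"twist":0},
    {"grip":0.0,"offset":[0.04,0.04,1.0],"twist":0},
    {"grip":0.0,"offset":[0.04,0.04,1.05],"twist":0},
    {"grip":0.0,"offset":[0.04,0.04,1.05],"twist":0},
    {"grip":0.0,"offset":[0.04,0.04,1.05],"twist":0},
  ],
)

```text
time: 33.72
eef_pos: [0.5704, 0.2423, 0.0538]
tcp_rot: [0.268, 0.964, 0.0, 0.001]
ft_force: [-3.3, -1.2, 8.8]
grip_width: 0.038
```

```bash
python3 - <<'E'
from look import *
o=state()[0]; print(o['eef_pos'],o['grip_width'],o['ft_force'])
m=arm.camera_model('wrist'); im=arm.read_camera('wrist')[:,:,::-1].copy()
for r,z,c in((.024,.066,(0,0,255)),(.02,.066,(255,0,0)),(.02,.101,(0,255,0))):
    t=np.linspace(0,6.283,100); q=proj(m,np.c_[.5694+r*np.cos(t),.2420+r*np.sin(t),0*t+z]); cv2.polylines(im,[np.int32(np.round(q*16))],True,c,1,cv2.LINE_AA,4)
cv2.imwrite('pics/w5.png',cv2.resize(im[180:440,200:440],None,fx=2.3,fy=2.3,interpolation=cv2.INTER_CUBIC))
E
```

```text
[0.57044771 0.24230854 0.05377741] 0.038028220940048055 [-3.31091003 -1.20194397  8.80732374]
```

View pics/w5.png

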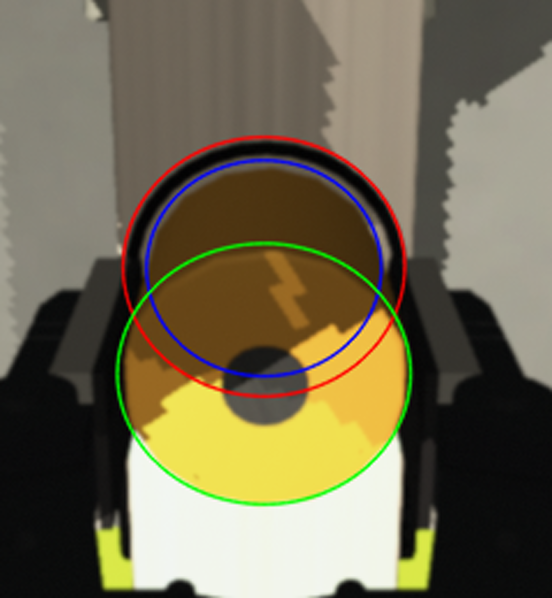

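Request:
arm_command(
  rows=[
    {"grip":0.0,"offset":[0,0,-0.08],"twist":0},
    {"grip":0.5,"offset":[0,0,-0.08],"twist":0},
    {"grip":0.7,"offset":[0,0,-0.08],"twist":0},
    {"grip":0.7,"offset":[0,0,-0.08],"twist":0},
    {"grip":0.7,"offset":[0,0,-0.08],"twist":0},
    {"grip":0.7,"offset":[0,0,-1],"twist":0},
    {"grip":0.7,"offset":[0,0,-3],"twist":0},
    {"grip":0.7,"offset":[0,0,-6],"twist":0},
    {"grip":0.7,"offset":[0,0,-10],"twist":0},
    {"grip":0.7,"offset":[0,0,-13],"twist":0},
    {"grip":0.7,"offset":[0,0,-13],"twist":0},
    {"grip":0.7,"offset":[0,0,-13],"twist":0},
    {"grip":0.7,"offset":[0,0,-13],"twist":0},
  ],
)

```text
time: 34.85
eef_pos: [0.5702, 0.2422, 0.1826]
tcp_rot: [0.268, 0.964, 0.0, 0.0]
ft_force: [0.1, 0.2, 0.6]
grip_width: 0.0598
```

```bash
python3 - <<'E'
from look import *
look('f','weight',(.5694,.2420),('wrist','scene','side'),.066)
look('g','plate',(.5704,.2415),('scene','side'),.054)
look('h','steel_riser',(.5230,.2696),('scene','side'),.014)
look('i','black_riser',(.6172,.2132),('scene','side'),.014)
look('j','low_riser',(.3578,-.3287),('scene','side'))
look('k','thumb_nut',(.5665,.0004),('scene','side'))
a=cv2.imread('pics/f_side.png')[310:460,200:365];b=cv2.imread('pics/f_scene.png')[250:400,325:490]
cv2.imwrite('pics/fz.png',cv2.resize(np.hstack([a,b]),None,fx=2.4,fy=2.4,interpolation=cv2.INTER_CUBIC))
o=state()[0]; print(o['eef_pos'],o['time'])
E
```

```text
wrist [(0.8, [10.0, 395.0], 500), (0.64, [315.0, 230.0], 3689)]
wrist weight [0.5693 0.2423 0.2873] 0.055
scene [(0.86, [244.0, 288.0], 543), (0.74, [277.0, 225.0], 253), (0.68, [410.0, 299.0], 678), (0.67, [218.0, 266.0], 277)]
scene weight [0.5683 0.2404 0.1257] 0.096
side [(0.92, [208.0, 260.0], 526), (0.7, [277.0, 363.0], 756), (0.52, [216.0, 232.0], 284)]
side weight [0.5715 0.2396 0.3318] 0.143
all weight [0.5698 0.2417 0.1503] 0.102
scene [(0.62, [404.0, 316.0], 2129), (0.28, [440.0, 323.0], 294)]
scene plate [0.5687 0.2404 2.598 ] 0.23
side [(0.68, [287.0, 380.0], 2733)]
side plate [0.5707 0.2419 2.5996] 0.228
all plate [0.57   0.2418 2.6046] 0.238
scene [(0.6, [441.0, 324.0], 307), (0.56, [406.0, 343.0], 6195)]
scene steel_riser [0.5242 0.2834 1.9493] 0.633
side [(0.72, [299.0, 418.0], 249)]
side steel_riser [0.5377 0.2691 3.2497] 0.743
all steel_riser [0.5228 0.2826 1.9575] 0.717
scene [(0.69, [405.0, 341.0], 5984), (0.56, [376.0, 334.0], 260)]
scene black_riser [ 0.6127  0.218  -0.8828] 0.661
side [(0.6, [242.0, 377.0], 298), (0.24, [287.0, 378.0], 2677)]
side black_riser [0.6342 0.224  0.4139] 0.669
all black_riser [0.6161 0.2215 2.241 ] 0.704
scene [(0.73, [291.0, 135.0], 298)]
scene low_riser [ 0.3565 -0.3311  1.9028] 0.063
side [(0.78, [410.0, 162.0], 361), (0.51, [278.0, 409.0], 8099)]
side low_riser [ 0.3595 -0.3268  1.6706] 0.152
all low_riser [ 0.358  -0.3297  1.8858] 0.132
scene [(0.59, [315.0, 247.0], 177)]
scene thumb_nut [ 0.5652 -0.0006  0.0571] 0.253
side []
[0.5703601  0.24226859 0.18248502] 36.15
```

View pics/fz.png

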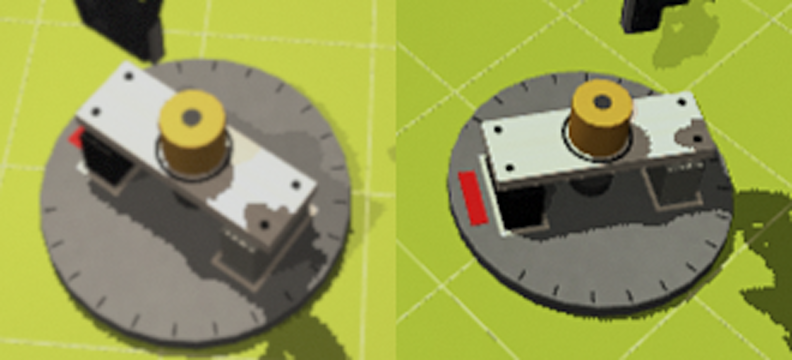

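View pics/f_wrist.png

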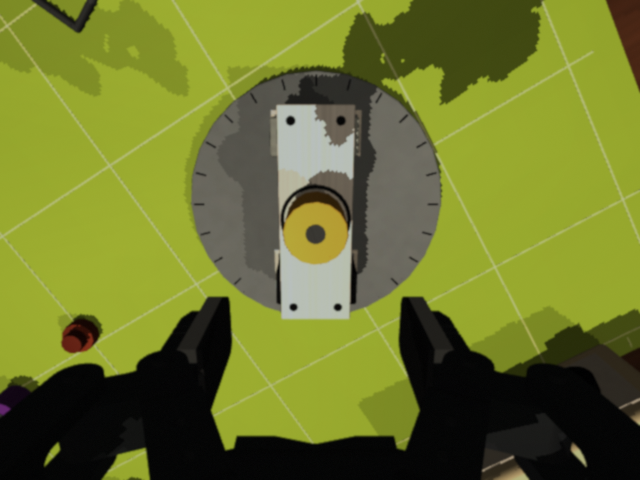

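```bash
python3 -c "
from rig import arm
print(arm.finish_job())"
```

```text
the job is handed in; nothing more can be done
None
```

The setup is built as asked and handed in at about 36 s. The black riser is on the seat by the red bar, the steel riser is opposite, the plate lies across both, and the brass weight stands in the ring.

- **Correction made:** The black riser first sat about 2.6 mm too far in. My first try at moving it slipped off because the grasp was too high. I regrasped lower and moved it into its outline.
- **Plate and weight:** In the last check the plate was centred over the hub to about 1 mm and squared to the seats within about 0.01 rad. The weight stood upright inside the ring to about 1 mm. The gripper was well clear.
- **Left alone:** The blue riser measured unmoved. The scene camera put the nut back at its starting spot to within about 1.5 mm, but the side camera did not report it in the last check.
- **Checks that failed or disagreed:**
  - The last fits of both risers were useless because the plate hides most of them. Their placement rests on the fits before the plate went on and on the last pictures, which show both inside their outlines.
  - The scene and side cameras differed by about 2 to 3 mm, and I trusted the wrist view for position relative to the seats.

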